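# Change the batch on a hand-cranked cam contact rig

## Robot

A 6-joint arm with a two-finger parallel gripper is mounted at the origin on the work surface. World frame = base frame: x ahead of the robot, y to its left, z up, the work surface at z = 0. Lengths are in mm, angles in rad, forces in N, time in s.
With the tool pointing down it reaches from about 400 to 925 mm from the base axis. Payload 12.5 kg.
Tool frame: the origin (TCP) lies midway between the tips of the shut fingers; the grasp point (between the pads) lies 19 mm behind it; z points along the fingers, y is the line along which they close (so a half turn about z gives the same grasp; the last joint's range is limited). The gripper opens to 95 mm and grips with 3 to 60 N. Pads are 20 mm wide; open, the fingers measure 119 mm over their backs; the gripper's body (75 mm by 180 mm) begins 59 mm behind the grasp point.
Start: joints at [1.006, 0.491, 1.559, -0, 1.092, -0.106], TCP at [276.782, 560.391, 214.661] pointing down, gripper open.
Joint ranges: [-3.1, 3.1], [-0.84, 2.19], [0.05, 2.79], [-1.13, 4.28], [0.06, 2.93], [-2.69, 2.69]. Speed limits (rad/s): [2.22, 2.22, 2.79, 3.14, 3.14, 3.14].

## Interface

Orientations are given as [roll, pitch, yaw] about the fixed x, y, z axes, in that order (R = Rz(yaw) Ry(pitch) Rx(roll)).
In Python, from cell import * gives the robot as it stands. The module is installed in compiled form; this text tells all that it offers.
- The arm moves only by the tool arm_command, never from a script. Its arguments are lists of equal length, an entry for each row: "delta_pos": the shift along the world's x, y, z in units of 250 mm (1.0 is 250 mm), a list of three; "delta_rot": the turn, a rotation vector about the world's x, y, z in units of 90 degrees (1.0 is 90 degrees), a list of three; "claw": the closure, from 0 (fully open) to 1 (shut). In form: {"delta_pos": [[tx, ty, tz], ...], "delta_rot": [[wx, wy, wz], ...], "claw": [claw, ...]}. A call has exactly 5 rows; each row is the pose to reach, as a shift and turn from the pose commanded when the call began; what a row does not reach only later rows make up. A row lasts 1/12 s, in which the tool goes at most 41.7 mm and 7.16 degrees, less where a joint would pass 70% of its speed; a pose out of reach is approached as far as the arm can. A call with a number of a shift or a turn outside -1 to 1 is refused whole. A call with a gripper value outside its range is refused whole. The fingers move at their own pace and stop on an object; the grip force is fixed at half the most. Time passes only in rows, so rows that repeat a pose let the fingers close, or fill a call up. It gives the time, the measured TCP pose, the force, the opening and the grip force at its end, in the units of the state.
- state(): the state, without advancing time (a new reading comes with each control period).
- read_camera(name): name is "scene" or "side" or "wrist"; returns the picture (480x640x3 uint8, red, green, blue); there is no depth.
- calibration(name): a dict with "camera_matrix" (3x3 intrinsics, pixels), "T" (4x4, takes a point from camera to world coordinates). Camera axes: x right, y down, z forward; pixel columns grow to the right and rows downward; lengths in mm; the calibration is good to about 2 mm. A picture is of the moment at which its call begins: read the wrist's pose just before it. calibration takes no time and is no camera call; for the wrist camera it gives the pose at the moment of the call.
- job_done(): hands the job in; it is judged then, once.
The state is a dict: "t": time; "joints": joint angles; "qvel": joint speeds; "tau": joint torques, N m; "eef_pos": TCP position; "tcp_rot": TCP orientation; "ft_force": force on the tool from outside, world axes, zero at the start; "moment": the same for the moment, N m; "opening": opening from 0.0 (shut) to 1.0 (fully open); "grip_force": force on a finger pad.
Only numpy, scipy, OpenCV 4.12 (cv2) and the standard library are available. Lean on these libraries where they do the work, as an engineer would, in place of code of your own. Each camera call takes 0.05 s, during which the arm holds its last target. There are 200 camera calls.

## Task

Change the batch on the cam contact rig: crank the contact bar fully back, take the white-lidded finished modules out of the nests and stand them in the green tray, and stand the waiting modules from the white tray down into the nests with tiles of their own colour, one after another in colour-code order, because the rig numbers them as they are loaded (brown, red, orange, yellow; skip a colour that is not there and leave its nest empty). Then crank until the cam follower rests on the cam's red-painted full-lift dwell, so that every module is clamped against the back stop, and let go. Leave everything else on the bench where it is.

Things in the scene. Friction and masses are not known exactly. Their poses are not given: they have to be found in the camera images.
- rig: cam contact rig, fixed: aluminium plate 205 (x) x 250 (y) x 12 mm, origin at the centre of its underside, x from crank side to nest side, z up. Four open-topped nests in a row along y, 58 mm apart, between black fences and a steel back stop (both 8 mm tall), a colour tile behind each. Vertical crank shaft at x = -52.5 mm, y = 0. Apart from the crank nothing stands above 27 mm
- crank (a joint): crank with cam, rad, + = anticlockwise from above, no stops (modulo 2 pi). 0: arm points to rig -x, bar fully back (so within 1.5 rad of 0). pi: arm points to the nests (+x), the roller is on the cam's red-painted full-lift dwell, which reaches 0.63 rad either side. On a dwell the crank stays where left; between them the bar's spring turns it back
- handle (a point): middle of the crank handle, where to grip it (80 mm above the bench): black, upright, round, 22 mm diameter, 38 mm tall (60 to 98 mm above the bench), spinning freely on its pin 58 mm from the shaft; at crank reading q it lies from the shaft along rig direction (-cos q, -sin q). 3 to 5 N at the handle turn the crank
- bar (a joint): travel of the blue contact bar and its brass roller follower to the nests, m: 0 = fully back, 0.014 = full lift (reads 0.0132 to 0.014), roller on the dwell. Before each nest it carries a sprung contact head, 18 mm wide, top 25 mm above the bench, face 31 mm to -x of the nest point with the bar back; at full lift the heads push the modules against the back stop with 2 to 3 N each
- nest_brown (a point): floor (12 mm above the bench) of the nest with the brown tile (code 1, the nest at the rig's +y end), where the centre of a clamped module's underside lies; axes as the rig. Fences 33 mm apart in y, back stop face 20 mm to +x. With the bar back a module can stand 0 to 11 mm to -x of this point: set it down 5 mm to -x of it
- nest_red (a point): floor (12 mm above the bench) of the nest with the red tile (code 2, second from the +y end), where the centre of a clamped module's underside lies; axes as the rig. Fences 33 mm apart in y, back stop face 20 mm to +x. With the bar back a module can stand 0 to 11 mm to -x of this point: set it down 5 mm to -x of it
- nest_orange (a point): floor (12 mm above the bench) of the nest with the orange tile (code 3, third from the +y end), where the centre of a clamped module's underside lies; axes as the rig. Fences 33 mm apart in y, back stop face 20 mm to +x. With the bar back a module can stand 0 to 11 mm to -x of this point: set it down 5 mm to -x of it
- nest_yellow (a point): floor (12 mm above the bench) of the nest with the yellow tile (code 4, the nest at the -y end), where the centre of a clamped module's underside lies; axes as the rig. Fences 33 mm apart in y, back stop face 20 mm to +x. With the bar back a module can stand 0 to 11 mm to -x of this point: set it down 5 mm to -x of it
- mod_brown: waiting plug-in module: black block 40 (x) x 28 (y) x 38 mm tall with a lid in brown and brass contacts on both short ends (either way round will do), about 90 g; origin at the centre of its underside, z up, long side along its x. Stands in the white tray at the start. May be absent: 3 or 4 of the four colours are there
- mod_red: waiting plug-in module: black block 40 (x) x 28 (y) x 38 mm tall with a lid in red and brass contacts on both short ends (either way round will do), about 90 g; origin at the centre of its underside, z up, long side along its x. Stands in the white tray at the start. May be absent: 3 or 4 of the four colours are there
- mod_orange: waiting plug-in module: black block 40 (x) x 28 (y) x 38 mm tall with a lid in orange and brass contacts on both short ends (either way round will do), about 90 g; origin at the centre of its underside, z up, long side along its x. Stands in the white tray at the start. May be absent: 3 or 4 of the four colours are there
- mod_yellow: waiting plug-in module: black block 40 (x) x 28 (y) x 38 mm tall with a lid in yellow and brass contacts on both short ends (either way round will do), about 90 g; origin at the centre of its underside, z up, long side along its x. Stands in the white tray at the start. May be absent: 3 or 4 of the four colours are there
- done_a: finished module of the last batch, same block 40 x 28 x 38 mm but with a white lid; origin at the centre of its underside. At the start clamped in one of the nests. May be absent: 2 or 3 of these three are there
- done_b: finished module of the last batch, same block 40 x 28 x 38 mm but with a white lid; origin at the centre of its underside. At the start clamped in one of the nests. May be absent: 2 or 3 of these three are there
- done_c: finished module of the last batch, same block 40 x 28 x 38 mm but with a white lid; origin at the centre of its underside. At the start clamped in one of the nests. May be absent: 2 or 3 of these three are there
- tray_in: white low tray with the waiting modules, 240 (x) x 160 (y) x 14 mm, walls and floor 4 mm thick, fixed; origin at the centre of its underside. To the left or right of the rig
- tray_out: green low tray for finished modules, empty at the start, 240 (x) x 160 (y) x 14 mm, walls and floor 4 mm thick, fixed; origin at the centre of its underside. On the other side of the rig
- screwdriver: screwdriver with a green handle, 190 mm, lying on the bench, a bystander: leave it where it is; origin on its underside
- solder_spool: spool of solder, 56 mm diameter, 50 mm tall, a bystander: leave it where it is; origin on its underside
- tape_roll: roll of yellow tape, 84 mm diameter, 19 mm tall, a bystander: leave it where it is; origin on its underside
- board: green circuit board 75 x 100 mm, a bystander: leave it where it is; origin on its underside
- parts_jar: clear jar of parts, red cap, 72 mm diameter, 100 mm tall, a bystander: leave it where it is; origin on its underside
- multimeter: red multimeter 140 x 75 x 34 mm, a bystander: leave it where it is; origin on its underside
- carton: small cardboard carton 100 x 75 x 60 mm, a bystander: leave it where it is; origin on its underside

How it is judged:
By the outcome, as a careful person would: the job done as asked, in the order asked, and still so for the second after the job is handed in, with the robot touching nothing.
Of mod_brown, mod_red, mod_orange, mod_yellow only 3 to 4 are there at a start; the rules pass over those that are not, and their reading is None.
Of done_a, done_b, done_c only 2 to 3 are there at a start; the rules pass over those that are not, and their reading is None.
At some moment in a run one of mod_brown, mod_red, mod_orange, mod_yellow may be knocked a few centimetres aside while the robot is not near it.
It also fails if it takes over 210 s, if anything falls off the work surface, if the arm or the gripper's body presses on something with over 40 N, if the wrist force passes 120 N, or if a joint passes its speed limit or range.

## Working session

There is one attempt and no reset: what is moved stays moved. The work goes in short steps, Python scripts to look and compute and a tool call to move; the robot and the scene stay as the last step left them, time stands still between calls to the robot, and variables do not carry over. Pictures are saved under pics/ and viewed, at most 14 in all, crops included, and the job is handed in when it is done.

Besides the shell and the picture viewer there is one more tool, called after "Request:" in YAML: its name, and indented under it one key for each argument. arm_command: Moves the arm, as the interface text tells. Shifts and turns lie within -1 to 1; 1 stands for 250 mm of shift or 90 degrees of turn. Its arguments: {"type":"object","properties":{"delta_pos":{"type":"array"},"delta_rot":{"type":"array"},"claw":{"type":"array"}},"required":["delta_pos","delta_rot","claw"]}

```bash
mkdir -p pics; python3 - <<'E'
from cell import *
import cv2
for n in ("scene","side"):
    im=read_camera(n); cv2.imwrite(f"pics/{n}0.png",im[:,:,::-1]); c=calibration(n); print(n,c["camera_matrix"].round(1).tolist(),c["T"].round(3).tolist())
print(state())
E
```

```text
scene [[457.8, 0.0, 321.2], [0.0, 457.8, 239.5], [0.0, 0.0, 1.0]] [[-0.846, 0.351, -0.402, 1154.763], [0.534, 0.566, -0.628, 845.548], [0.007, -0.745, -0.667, 964.484], [0.0, 0.0, 0.0, 1.0]]
side [[526.2, 0.0, 332.7], [0.0, 526.2, 244.6], [0.0, 0.0, 1.0]] [[0.849, -0.321, 0.421, -76.7], [-0.529, -0.483, 0.698, -1113.776], [-0.021, -0.815, -0.579, 1026.137], [0.0, 0.0, 0.0, 1.0]]
{'t': 0.1, 'joints': array([ 1.00642418e+00,  4.91467180e-01,  1.55939500e+00,  2.52288366e-05,
        1.09171121e+00, -1.05567454e-01]), 'qvel': array([ 0.00086783, -0.00081676, -0.00316945, -0.00044152,  0.00048984,
        0.00115296]), 'tau': array([ 1.95332199e-03, -6.13626122e+01, -2.58604324e+01,  6.93608215e-02,
        4.69854602e-02, -4.76691991e-05]), 'eef_pos': array([276.63500899, 560.19811049, 214.1378974 ]), 'tcp_rot': array([-3.14061974e+00, -1.25593346e-04,  2.68277626e+00]), 'ft_force': array([0.64010554, 0.19853493, 0.05857474]), 'moment': array([-0.10077068, -0.03247295,  0.00051235]), 'grip_force': 0.0, 'opening': 0.9996464433841215}
```

View pics/scene0.png

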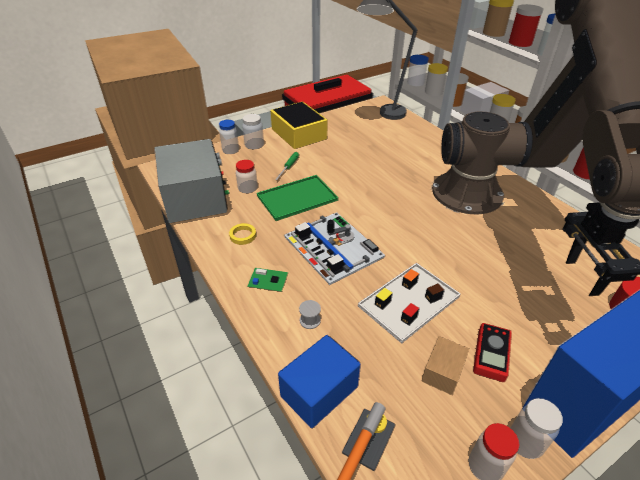

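View pics/side0.png

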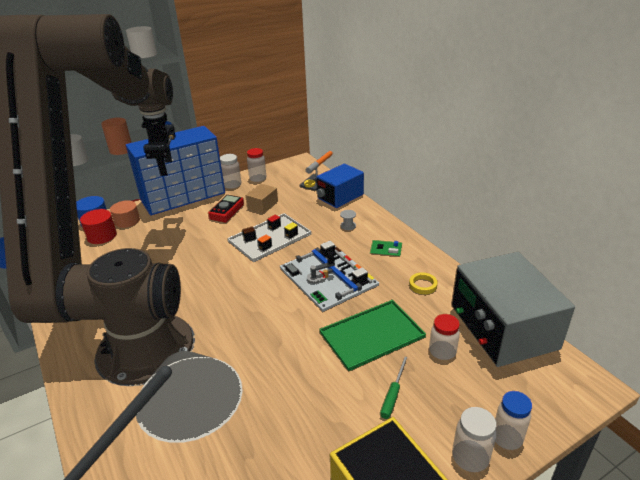

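The scene view shows the rig at about (335,245) with the crank handle near (332,225). The white tray at (410,300) holds four modules: yellow (384,298), orange (411,278), brown (434,292) and red (410,313). The green tray is at (298,197). I'll enlarge the rig area.

```bash
cat > h.py <<'E'
from cell import *
import numpy as np, cv2
def ray(n,u,v,z,c=None):
    c=c or calibration(n); T=c["T"]; d=T[:3,:3]@np.linalg.solve(c["camera_matrix"],[u,v,1.]); o=T[:3,3]
    return o+d*(z-o[2])/d[2]
def proj(n,p,c=None):
    c=c or calibration(n); q=np.linalg.inv(c["T"])@np.append(p,1); k=c["camera_matrix"]@q[:3]; return k[:2]/k[2]
E
python3 - <<'E'
from h import *
a=cv2.imread("pics/scene0.png")[205:285,280:386]; b=cv2.imread("pics/side0.png")[235:310,275:381]
cv2.imwrite("pics/z.png",np.vstack([cv2.resize(a,(530,400)[:2],interpolation=cv2.INTER_CUBIC)[:300*2],]))
A=cv2.resize(a,(396,300),interpolation=cv2.INTER_CUBIC);B=cv2.resize(b,(396,300),interpolation=cv2.INTER_CUBIC)
cv2.imwrite("pics/z.png",np.hstack([A,B]))
for n in("scene","side"):
    im=cv2.imread(f"pics/{n}0.png"); hsv=cv2.cvtColor(im,cv2.COLOR_BGR2HSV)
    H,S,V=cv2.split(hsv)
    ms={"green":((H>50)&(H<75)&(S>140)&(V>50),14),"white":((S<40)&(V>170),14)}
    for k,(m,z) in ms.items():
        m=m.astype(np.uint8)
        if k=="white":m=cv2.morphologyEx(m,cv2.MORPH_CLOSE,np.ones((3,3)))
        cs,_=cv2.findContours(m,0,2)
        for c in sorted(cs,key=cv2.contourArea)[::-1][:6]:
            if cv2.contourArea(c)<1200: continue
            ap=cv2.approxPolyDP(cv2.convexHull(c),5,True)[:,0]
            P=np.array([ray(n,*p,z)[:2] for p in ap]); 
            print(n,k,ap.tolist(),P.round().tolist(),P.mean(0).round())
    # coloured lids
    for k,m in {"red":((H<4)|(H>175))&(S>180)&(V>90),"orange":(H>5)&(H<16)&(S>200)&(V>150),"yellow":(H>24)&(H<33)&(S>180)&(V>120),"brown":(H>3)&(H<16)&(S>90)&(V<110)&(V>35),"blue":(H>100)&(H<120)&(S>150)&(V>60)}.items():
        N,l,st,ce=cv2.connectedComponentsWithStats(m.astype(np.uint8))
        for i in range(1,N):
            if st[i,4]>12:
                p=ray(n,*ce[i],50 if False else 42 if k!="blue" else 25)
                if 300<p[0]<800 and -250<p[1]<480: print(n,k,st[i].tolist(),ce[i].round(1),p.round())
E
```

```text
scene green [[336, 199], [275, 219], [257, 193], [315, 175]] [[426.0, -200.0], [657.0, -215.0], [643.0, -375.0], [411.0, -364.0]] [ 534. -289.]
scene white [[311, 0], [311, 80], [19, 153], [0, 127], [0, 0]] [[-791.0, -2368.0], [-25.0, -1109.0], [1316.0, -1103.0], [1359.0, -1376.0], [1181.0, -3538.0]] [  608. -1899.]
scene white [[25, 167], [107, 146], [308, 479], [199, 479], [30, 190]] [[1309.0, -981.0], [1012.0, -978.0], [981.0, 534.0], [1162.0, 420.0], [1313.0, -810.0]] [1155. -363.]
scene white [[321, 0], [394, 28], [391, 60], [320, 78]] [[-855.0, -2330.0], [-912.0, -1536.0], [-547.0, -1111.0], [-78.0, -1106.0]] [ -598. -1521.]
scene white [[416, 263], [459, 294], [401, 339], [359, 302]] [[400.0, 186.0], [380.0, 341.0], [612.0, 373.0], [630.0, 219.0]] [505. 280.]
scene white [[639, 413], [639, 439], [596, 479], [565, 479]] [[294.0, 803.0], [350.0, 835.0], [500.0, 835.0], [552.0, 803.0]] [424. 819.]
scene white [[536, 70], [527, 96], [483, 98], [467, 90], [493, 52]] [[-1123.0, -595.0], [-818.0, -405.0], [-618.0, -500.0], [-619.0, -606.0], [-1132.0, -902.0]] [-862. -602.]
scene red 
[... 811 characters left out ...]
87], [63, 479], [0, 479], [0, 404]] [[-248.0, -12.0], [-247.0, -295.0], [-359.0, -223.0], [-342.0, -11.0]] [-299. -135.]
side red [209, 198, 34, 24, 217] [223.4 212.9] [417. 453.  42.]
side red [268, 215, 12, 7, 44] [273.3 218. ] [550. 323.  42.]
side orange [259, 236, 11, 6, 40] [263.7 238.4] [467. 228.  42.]
side yellow [285, 223, 12, 7, 45] [290.6 226.1] [576. 244.  42.]
side yellow [411, 273, 9, 14, 25] [413.4 279.3] [ 743. -208.   42.]
side brown [216, 211, 22, 12, 26] [226.5 218.6] [411. 411.  42.]
side brown [242, 227, 13, 7, 52] [248.  229.8] [445. 304.  42.]
side blue [313, 250, 15, 13, 85] [319.9 256.2] [583.  62.  25.]
side blue [329, 266, 29, 25, 169] [344. 278.] [587. -74.  25.]
```

View pics/z.png

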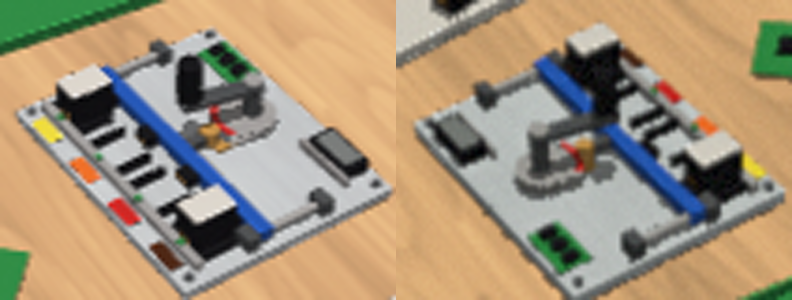

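The enlarged view shows two white-lidded modules, in the yellow and brown nests. The crank arm points at the nests. I'll move above the rig for a close look with the wrist camera.

Request:
arm_command:
  delta_pos:
    - [0.28,-0.56,0.2]
    - [0.28,-0.56,0.2]
    - [0.28,-0.56,0.2]
    - [0.28,-0.56,0.2]
    - [0.28,-0.56,0.2]
  delta_rot:
    - [0,0,0.08]
    - [0,0,0.08]
    - [0,0,0.08]
    - [0,0,0.08]
    - [0,0,0.08]
  claw: [0,0,0,0,0]

```text
t: 0.52
eef_pos: [349.2, 416.5, 266.8]
tcp_rot: [3.14, 0.002, 2.805]
ft_force: [-0.5, 1.1, 0.7]
opening: 1.001
grip_force: 0.0
```

Request:
arm_command:
  delta_pos:
    - [0.28,-0.56,0.2]
    - [0.28,-0.56,0.2]
    - [0.28,-0.56,0.2]
    - [0.28,-0.56,0.2]
    - [0.28,-0.56,0.2]
  delta_rot:
    - [0,0,0.08]
    - [0,0,0.08]
    - [0,0,0.08]
    - [0,0,0.08]
    - [0,0,0.08]
  claw: [0,0,0,0,0]

```text
t: 0.93
eef_pos: [419.4, 276.3, 316.6]
tcp_rot: [3.141, 0.003, 2.93]
ft_force: [-0.4, 0.5, 0.0]
opening: 0.999
grip_force: 0.0
```

Request:
arm_command:
  delta_pos:
    - [0.28,-0.56,0.2]
    - [0.28,-0.56,0.2]
    - [0.28,-0.56,0.2]
    - [0.28,-0.56,0.2]
    - [0.28,-0.56,0.2]
  delta_rot:
    - [0,0,0.08]
    - [0,0,0.08]
    - [0,0,0.08]
    - [0,0,0.08]
    - [0,0,0.08]
  claw: [0,0,0,0,0]

```text
t: 1.35
eef_pos: [489.4, 136.3, 366.2]
tcp_rot: [-3.141, 0.003, 3.056]
ft_force: [-1.0, 1.0, -0.5]
opening: 0.997
grip_force: 0.0
```

Request:
arm_command:
  delta_pos:
    - [0.28,-0.56,0.2]
    - [0.28,-0.56,0.2]
    - [0.28,-0.56,0.2]
    - [0.28,-0.56,0.2]
    - [0.28,-0.56,0.2]
  delta_rot:
    - [0,0,0.08]
    - [0,0,0.08]
    - [0,0,0.08]
    - [0,0,0.08]
    - [0,0,0.08]
  claw: [0,0,0,0,0]

```text
t: 1.77
eef_pos: [559.3, -4.0, 415.4]
tcp_rot: [-3.14, 0.002, -3.101]
ft_force: [-0.5, -0.3, 1.0]
opening: 1.0
grip_force: 0.0
```

```bash
python3 - <<'E'
from h import *
s=state(); c=calibration("wrist"); im=read_camera("wrist"); cv2.imwrite("pics/w1.png",im[:,:,::-1])
np.savez("w1.npz",K=c["camera_matrix"],T=c["T"])
print(s["eef_pos"],s["tcp_rot"],s["t"],c["T"].round(3).tolist(),c["camera_matrix"].round(1).tolist())
E
```

```text
[559.30759065  -4.03814979 415.43510782] [-3.14027536e+00  1.57570238e-03 -3.10139299e+00] 1.7667 [[-0.041, 0.964, 0.262, 486.223], [0.999, 0.039, 0.01, -7.489], [-0.001, 0.262, -0.965, 586.164], [0.0, 0.0, 0.0, 1.0]] [[357.6, 0.0, 319.6], [0.0, 357.6, 242.3], [0.0, 0.0, 1.0]]
```

View pics/w1.png

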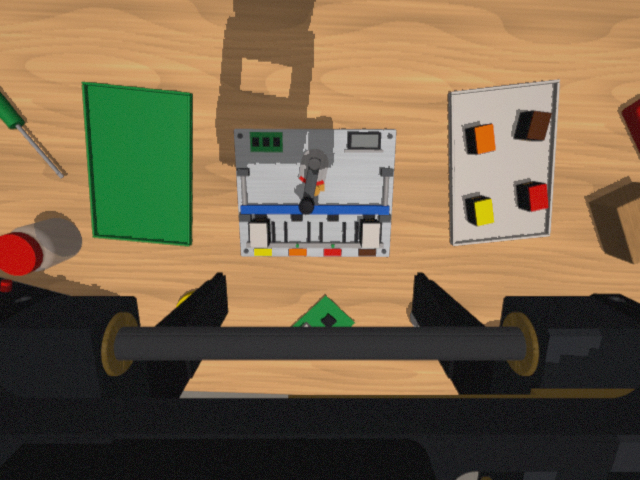

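The wrist view shows the whole rig: plate corners near (236,130), (396,129), (390,257) and (241,257). The crank handle is at (307,205) and the white lids at (259,234) and (371,234). The tray modules are orange (480,138), brown (533,125), yellow (480,211) and red (533,196). I'll measure these precisely.

```bash
cat >> h.py <<'E'
def lids(im,c,z=42,zw=50,cam="wrist"):
    "lid rectangles -> {colour:[(x,y,long-axis yaw deg, sizes)]} in world"
    hsv=cv2.cvtColor(im,cv2.COLOR_RGB2HSV); H,S,V=[a.astype(int) for a in cv2.split(hsv)]
    M={"red":((H<4)|(H>175))&(S>170)&(V>90),"orange":(H>5)&(H<17)&(S>200)&(V>150),"yellow":(H>24)&(H<33)&(S>170)&(V>110),
       "brown":(H>3)&(H<16)&(S>120)&(V<110)&(V>35),"white":(S<45)&(V>195)}
    out={}
    for k,m in M.items():
        m=cv2.morphologyEx(m.astype(np.uint8),cv2.MORPH_OPEN,np.ones((3,3)))
        for cn in cv2.findContours(m,0,1)[0]:
            if cv2.contourArea(cn)<60: continue
            P=np.array([ray(cam,*p,zw if k=="white" else z,c)[:2] for p in cn[:,0]],np.float32)
            (x,y),(w,h),a=cv2.minAreaRect(P)
            if w<h: w,h,a=h,w,a+90
            if w<60 and h>12: out.setdefault(k,[]).append((round(x,1),round(y,1),round((a+90)%180-90,1),round(w,1),round(h,1),cn[:,0].mean(0).round().tolist()))
    return out
E
python3 - <<'E'
from h import *
d=np.load("w1.npz"); c={"camera_matrix":d["K"],"T":d["T"]}
im=cv2.imread("pics/w1.png")[:,:,::-1].copy()
for k,v in lids(im,c).items(): print(k,v)
r=lambda u,v,z: ray("wrist",u,v,z,c)[:2].round(1)
print("corners",[r(*p,12).tolist() for p in [(236,130),(396,129),(390,257),(241,257)]])
hsv=cv2.cvtColor(im,cv2.COLOR_RGB2HSV);H,S,V=cv2.split(hsv)
T={"yel":(H>24)&(H<33)&(S>170)&(V>110),"or":(H>5)&(H<17)&(S>180)&(V>140),"red":((H<4)|(H>175))&(S>170),"br":(H>3)&(H<16)&(S>100)&(V<120)}
for k,m in T.items():
    m=m.copy(); m[:246]=0; m[260:]=0; m[:,:245]=0;m[:,385:]=0
    v,u=np.nonzero(m); print(k,len(u),r(u.mean(),v.mean(),12))
m=(V<45)&(S<200); m[:195]=0;m[215:]=0;m[:,:298]=0;m[:,318:]=0
v,u=np.nonzero(m); print("handle px",u.min(),u.max(),v.min(),v.max(),r(u.mean(),v.mean(),98), r(307,206,98)); print("shaft",r(315,160,60))
m=(H>100)&(H<125)&(S>150); m[:195]=0;m[225:]=0
v,u=np.nonzero(m); print("bar",[r(u[m2].mean(),v[m2].mean(),22).tolist() for m2 in (u<290,u>340)])
print("green",[r(*p,14).tolist() for p in [(83,82),(192,94),(192,245),(92,237)]])
cv2.imwrite("pics/z2.png",cv2.resize(im[115:270,225:405,::-1],(720,600)[:2],interpolation=cv2.INTER_CUBIC))
E
```

```text
red [(548.5, 327.9, 16.0, 37.8, 26.7, [538.0, 197.0])]
orange [(467.0, 232.7, 15.3, 36.8, 25.1, [485.0, 138.0])]
yellow [(574.7, 248.7, 15.6, 38.1, 26.0, [484.0, 212.0])]
brown [(446.0, 307.3, -3.9, 37.1, 26.4, [538.0, 125.0])]
white [(618.3, 76.3, 4.1, 35.5, 23.4, [371.0, 236.0]), (623.7, -97.7, 0.0, 35.3, 21.8, [258.0, 235.0])]
corners [[468.8, -136.9], [457.4, 108.0], [662.7, 117.7], [672.9, -132.7]]
yel 121 [662.5 -96.2]
or 113 [660.  -38.6]
red 105 [657.2  20.1]
br 93 [655.8  77.7]
handle px 299 313 195 213 [565.  -23.2] [567.5 -21.9]
shaft [506.9 -13.7]
bar [[587.7, -91.6], [581.9, 67.6]]
green [[410.2, -361.2], [420.2, -201.0], [654.6, -213.3], [647.6, -377.7]]
```

View pics/z2.png

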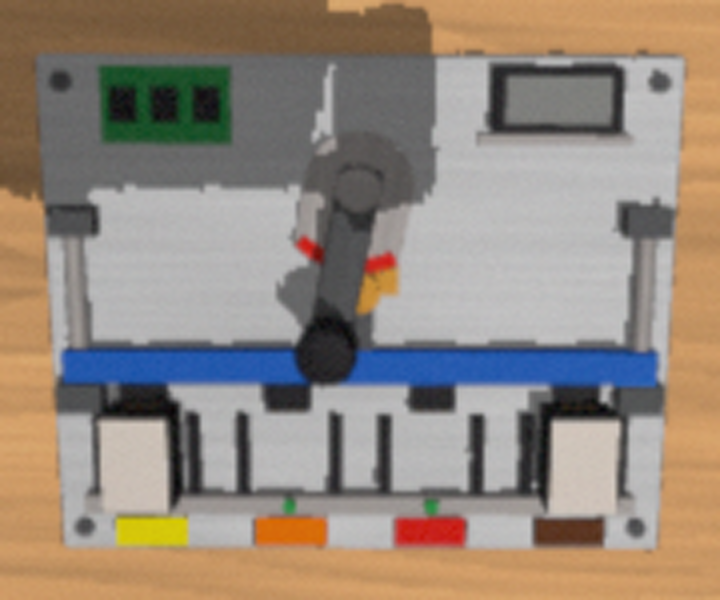

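The enlarged rig view shows the roller on the red dwell, with the crank about 0.2 rad short of pi and the handle at about (568,-22) mm. I'll descend on the handle and grip it.

Request:
arm_command:
  delta_pos:
    - [0.035,-0.07,-0.75]
    - [0.035,-0.07,-0.75]
    - [0.035,-0.07,-0.75]
    - [0.035,-0.07,-0.75]
    - [0.035,-0.07,-0.75]
  delta_rot:
    - [0,0,0]
    - [0,0,0]
    - [0,0,0]
    - [0,0,0]
    - [0,0,0]
  claw: [0,0,0,0,0]

```text
t: 2.23
eef_pos: [563.4, -15.7, 222.4]
tcp_rot: [3.14, -0.006, -3.097]
ft_force: [-0.4, 0.5, -0.5]
opening: 1.001
grip_force: 0.0
```

Request:
arm_command:
  delta_pos:
    - [0,0,-0.3]
    - [0,0,-0.5]
    - [0,0,-0.58]
    - [0,0,-0.64]
    - [0,0,-0.64]
  delta_rot:
    - [0,0,0]
    - [0,0,0]
    - [0,0,0]
    - [0,0,0]
    - [0,0,0]
  claw: [0,0.2,0.3,0.4,0.5]

```text
t: 2.65
eef_pos: [561.8, -15.3, 61.1]
tcp_rot: [3.139, -0.01, -3.097]
ft_force: [-1.4, 1.1, -0.9]
opening: 0.779
grip_force: 0.0
```

```bash
python3 - <<'E'
from h import *
s=state(); im=read_camera("wrist"); cv2.imwrite("pics/w2.png",im[:,:,::-1]); print(s["eef_pos"],s["tcp_rot"],s["ft_force"],s["opening"])
E
```

```text
[561.83049313 -15.29578983  61.12258449] [ 3.13933415 -0.01032223 -3.09697099] [-1.39961084  1.08293814 -0.91262609] 0.7791370959945931
```

View pics/w2.png

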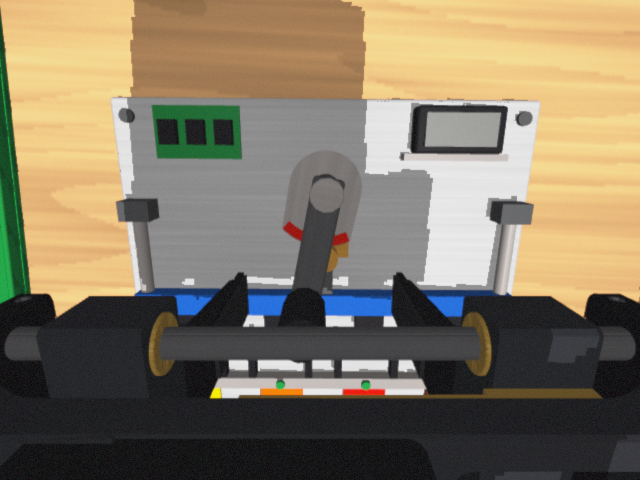

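The wrist view shows the handle between the fingers at about (303,320), a bit left of the finger midline. I'll check whether the arm has settled.

Request:
arm_command:
  delta_pos:
    - [0,0,0]
    - [0,0,0]
    - [0,0,0]
    - [0,0,0]
    - [0,0,0]
  delta_rot:
    - [0,0,0]
    - [0,0,0]
    - [0,0,0]
    - [0,0,0]
    - [0,0,0]
  claw: [0.5,0.5,0.5,0.5,0.5]

```text
t: 3.12
eef_pos: [566.0, -17.1, 68.5]
tcp_rot: [-3.141, 0.002, -3.098]
ft_force: [0.1, 0.7, 0.9]
opening: 0.5
grip_force: 0.0
```

```bash
python3 - <<'E'
from h import *
c=calibration("wrist"); im=read_camera("wrist"); np.savez("w3.npz",K=c["camera_matrix"],T=c["T"]); cv2.imwrite("pics/w3.png",im[:,:,::-1])
r=lambda u,v,z: ray("wrist",u,v,z,c)[:2].round(1)
s=state();print(s["eef_pos"],s["tcp_rot"]); print("shaft",r(327,195,60),r(327,195,68))
print("corners12",r(114,98,12),r(539,100,12))
print(proj("wrist",[565,-22,98],c),proj("wrist",[565,-22,60],c))
E
```

```text
[565.86568836 -17.15945696  68.20406231] [-3.14137370e+00  1.65045612e-03 -3.09783554e+00]
shaft [516.8 -16.2] [515.7 -16.4]
corners12 [ 471.3 -144. ] [461.3 108.1]
[309.91562172 317.18571317] [311.75239779 284.28279079]
```

Request:
arm_command:
  delta_pos:
    - [0.008,-0.015,0]
    - [0.008,-0.02,0]
    - [0.008,-0.02,0]
    - [0.008,-0.02,0]
    - [0.008,-0.02,0]
  delta_rot:
    - [0,0,0]
    - [0,0,0]
    - [0,0,0]
    - [0,0,0]
    - [0,0,0]
  claw: [0.6,0.9,1,1,1]

```text
t: 3.58
eef_pos: [567.6, -22.3, 67.1]
tcp_rot: [3.142, 0.0, -3.098]
ft_force: [0.7, 2.6, -0.5]
opening: 0.225
grip_force: 30.0
```

Request:
arm_command:
  delta_pos:
    - [0,0,0]
    - [0,0,0]
    - [0,0,0]
    - [0,0,0]
    - [0,0,0]
  delta_rot:
    - [0,0,0]
    - [0,0,0]
    - [0,0,0]
    - [0,0,0]
    - [0,0,0]
  claw: [1,1,1,1,1]

```text
t: 4.0
eef_pos: [567.6, -21.9, 67.1]
tcp_rot: [3.141, 0.0, -3.098]
ft_force: [0.9, 3.2, 0.1]
opening: 0.223
grip_force: 30.0
```

```bash
python3 - <<'E'
from h import *
c=calibration("wrist"); s=state(); im=read_camera("wrist"); np.savez("w3.npz",K=c["camera_matrix"],T=c["T"]); cv2.imwrite("pics/w3.png",im[:,:,::-1])
print(s["eef_pos"],s["tcp_rot"])
g=cv2.GaussianBlur(cv2.cvtColor(im,cv2.COLOR_RGB2GRAY),(5,5),1)[150:240,270:390]
C=cv2.HoughCircles(g,cv2.HOUGH_GRADIENT,1,20,param1=80,param2=12,minRadius=10,maxRadius=24)
for a in C[0][:4]: print(a, ray("wrist",a[0]+270,a[1]+150,65,c).round(1))
R=58; sx,sy=513.0,-13.2
x,y=s["eef_pos"][:2]; t0=np.arctan2(y-sy,x-sx); print(t0, np.hypot(x-sx,y-sy))
p0=np.array([np.cos(t0),np.sin(t0)])*R
for i in range(1,11):
    t=t0+(-np.pi+.04-t0)*i/10; print(i,((np.array([np.cos(t),np.sin(t)])*R-p0)/250).round(3))
E
```

```text
[567.5619427  -21.90625465  67.14984839] [ 3.14132547e+00  1.01244640e-04 -3.09770312e+00]
[70.5 30.5 18.8] [510.3 -15.   65. ]
-0.15823249014341842 55.2521896540256
1 [-0.02  -0.065]
2 [-0.059 -0.121]
3 [-0.112 -0.164]
4 [-0.175 -0.189]
5 [-0.243 -0.195]
6 [-0.309 -0.181]
7 [-0.369 -0.148]
8 [-0.417 -0.1  ]
9 [-0.448 -0.04 ]
10 [-0.461  0.027]
```

Gripped. I'll crank it back clockwise.

Request:
arm_command:
  delta_pos:
    - [-0.02,-0.065,0]
    - [-0.059,-0.121,0]
    - [-0.112,-0.164,0]
    - [-0.175,-0.189,0]
    - [-0.243,-0.195,0]
  delta_rot:
    - [0,0,0]
    - [0,0,0]
    - [0,0,0]
    - [0,0,0]
    - [0,0,0]
  claw: [1,1,1,1,1]

```text
t: 4.47
eef_pos: [506.9, -72.3, 67.2]
tcp_rot: [-3.141, 0.002, -3.098]
ft_force: [2.3, 3.9, -5.8]
opening: 0.226
grip_force: 30.0
```

Request:
arm_command:
  delta_pos:
    - [-0.066,0.014,0]
    - [-0.126,0.047,0]
    - [-0.174,0.095,0]
    - [-0.205,0.155,0]
    - [-0.218,0.222,0]
  delta_rot:
    - [0,0,0]
    - [0,0,0]
    - [0,0,0]
    - [0,0,0]
    - [0,0,0]
  claw: [1,1,1,1,1]

```text
t: 4.88
eef_pos: [451.8, -15.6, 67.2]
tcp_rot: [-3.141, 0.001, -3.099]
ft_force: [9.9, -1.3, -10.3]
opening: 0.225
grip_force: 30.0
```

Request:
arm_command:
  delta_pos:
    - [0,0,0]
    - [0,0,0]
    - [0,0,0]
    - [0,0,0]
    - [0,0,0]
  delta_rot:
    - [0,0,0]
    - [0,0,0]
    - [0,0,0]
    - [0,0,0]
    - [0,0,0]
  claw: [1,1,0.8,0.6,0.5]

```text
t: 5.3
eef_pos: [452.3, -15.8, 67.2]
tcp_rot: [-3.142, -0.0, -3.098]
ft_force: [0.5, 0.5, -0.6]
opening: 0.314
grip_force: 0.0
```

Request:
arm_command:
  delta_pos:
    - [0,0,0.1]
    - [0,0,0.25]
    - [0,0,0.4]
    - [0,0,0.55]
    - [0,0,0.6]
  delta_rot:
    - [0,0,0]
    - [0,0,0]
    - [0,0,0]
    - [0,0,0]
    - [0,0,0]
  claw: [0.4,0.4,0.4,0.4,0.4]

```text
t: 5.72
eef_pos: [453.5, -16.0, 221.9]
tcp_rot: [-3.14, 0.006, -3.098]
ft_force: [-0.7, -0.2, 0.1]
opening: 0.591
grip_force: 0.0
```

The bar is back. Next I'll take a close, settled view of the nests.

Request:
arm_command:
  delta_pos:
    - [0.66,0.02,0.32]
    - [0.66,0.02,0.32]
    - [0.66,0.02,0.32]
    - [0.66,0.02,0.32]
    - [0.66,0.02,0.32]
  delta_rot:
    - [0,0,0]
    - [0,0,0]
    - [0,0,0]
    - [0,0,0]
    - [0,0,0]
  claw: [0.4,0.4,0.4,0.4,0.4]

```text
t: 6.13
eef_pos: [621.1, -10.9, 299.2]
tcp_rot: [-3.141, 0.004, -3.098]
ft_force: [-0.0, 0.5, -0.2]
opening: 0.603
grip_force: 0.0
```

Request:
arm_command:
  delta_pos:
    - [0,0,0]
    - [0,0,0]
    - [0,0,0]
    - [0,0,0]
    - [0,0,0]
  delta_rot:
    - [0,0,0]
    - [0,0,0]
    - [0,0,0]
    - [0,0,0]
    - [0,0,0]
  claw: [0.4,0.4,0.4,0.4,0.4]

```text
t: 6.55
eef_pos: [616.5, -10.5, 297.1]
tcp_rot: [3.141, -0.001, -3.098]
ft_force: [0.2, -0.4, 0.0]
opening: 0.599
grip_force: 0.0
```

```bash
python3 - <<'E'
from h import *
c=calibration("wrist"); s=state(); im=read_camera("wrist"); np.savez("w4.npz",K=c["camera_matrix"],T=c["T"]); cv2.imwrite("pics/w4.png",im[:,:,::-1])
print(s["eef_pos"],s["tcp_rot"],s["qvel"].round(3)); 
for k,v in lids(im,c).items(): print(k,v)
E
```

```text
[616.4618187  -10.50609084 297.08411681] [ 3.14147089e+00 -5.55029102e-04 -3.09799225e+00] [ 0.002  0.    -0.009  0.002 -0.     0.001]
red [(549.0, 327.8, 15.0, 38.9, 26.3, [613.0, 164.0])]
orange [(467.2, 232.7, 15.4, 37.6, 25.6, [546.0, 84.0])]
yellow [(574.8, 248.8, 15.8, 38.2, 26.3, [541.0, 183.0])]
brown [(445.7, 307.3, -4.3, 37.6, 27.3, [618.0, 66.0])]
white [(646.5, 43.8, -87.5, 24.1, 13.7, [364.0, 237.0]), (648.9, -9.6, -87.5, 23.0, 13.7, [320.0, 237.0]), (650.6, -63.3, -87.5, 24.5, 12.4, [275.0, 236.0]), (617.8, 76.3, 2.5, 36.1, 25.6, [393.0, 214.0]), (624.5, 93.6, 2.2, 53.4, 19.6, [409.0, 224.0]), (624.2, -97.9, 2.5, 36.0, 25.6, [246.0, 213.0]), (484.6, -53.3, 1.4, 24.4, 15.3, [286.0, 87.0])]
```

View pics/w4.png

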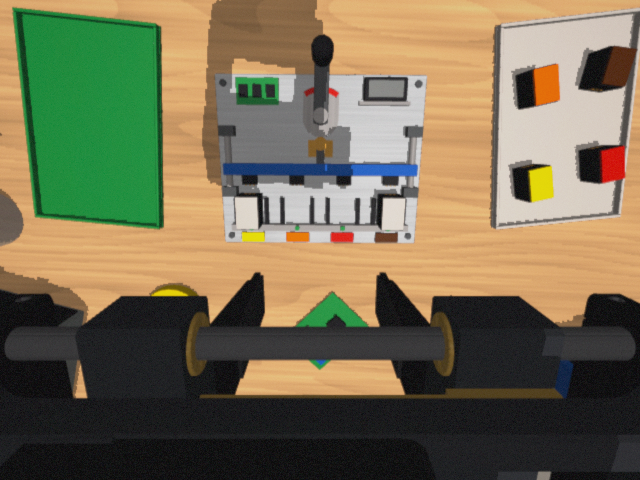

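The view shows the crank pointing away from the nests and the bar back. The white-lidded modules are at (246,213) and (393,214), with empty nests between them. Next I'll measure the fences for the nest centres.

```bash
python3 - <<'E'
from h import *
d=np.load("w4.npz"); c={"camera_matrix":d["K"],"T":d["T"]}
im=cv2.imread("pics/w4.png"); g=cv2.cvtColor(im,cv2.COLOR_BGR2GRAY).astype(float)
r=lambda u,v,z: ray("wrist",u,v,z,c)[:2].round(1)
a=g[204:218,230:412].mean(0); dark=a<110
e=np.flatnonzero(np.diff(dark.astype(int)))
for i,j in zip(e[::1],e[1::1]):
    if dark[i+1]: 
        w=np.clip(140-a[i-1:j+3],0,None); u=230+(np.arange(i-1,j+3)*w).sum()/w.sum(); print("dark",230+i+1,230+j,u.round(1),r(u,211,20))
H,S,V=cv2.split(cv2.cvtColor(im,cv2.COLOR_BGR2HSV))
for k,m in {"yel":(H>24)&(H<33)&(S>150),"or":(H>5)&(H<17)&(S>170)&(V>130),"red":((H<4)|(H>175))&(S>150),"br":(H>3)&(H<16)&(S>100)&(V<120)}.items():
    m=m.copy(); m[:230]=0;m[246:]=0;m[:,:235]=0;m[:,:235]=0;m[:,405:]=0
    v,u=np.nonzero(m); print(k,len(u),r(u.mean(),v.mean(),12))
col=g[190:250,262:268].mean(1); print((col).round().astype(int).tolist())
for v in (226,227,228,230,232): print(v,r(265,v,20))
E
```

```text
dark 258 262 260.3 [626.4 -85.8]
dark 264 268 265.5 [626.1 -79.1]
dark 280 284 282.0 [625.2 -58.2]
dark 310 313 311.5 [623.6 -20.9]
dark 326 329 327.2 [622.7  -1. ]
dark 355 359 357.0 [621.   36.7]
dark 371 381 376.5 [619.9  61.4]
yel 227 [662.2 -96.6]
or 182 [659.6 -38.3]
red 196 [657.8  19.7]
br 177 [655.7  77.9]
[201, 200, 193, 186, 187, 171, 122, 90, 63, 76, 84, 86, 84, 82, 81, 79, 81, 82, 85, 85, 83, 76, 72, 73, 77, 79, 77, 72, 69, 69, 68, 62, 53, 59, 106, 162, 168, 169, 170, 170, 171, 174, 176, 191, 196, 197, 198, 198, 198, 197, 198, 196, 174, 171, 174, 181, 181, 178, 176, 176]
226 [645.6 -79.7]
227 [646.9 -79.7]
228 [648.2 -79.7]
230 [650.9 -79.7]
232 [653.5 -79.6]
```

Nest centres agree between fences and lids. I'll pick up the finished module in the brown nest.

Request:
arm_command:
  delta_pos:
    - [0.005,0.13,-0.1]
    - [0.005,0.26,-0.25]
    - [0.005,0.347,-0.42]
    - [0.005,0.347,-0.58]
    - [0.005,0.347,-0.7]
  delta_rot:
    - [0,0,0]
    - [0,0,0]
    - [0,0,0]
    - [0,0,0]
    - [0,0,0]
  claw: [0.5,0.5,0.5,0.5,0.5]

```text
t: 7.02
eef_pos: [618.0, 78.0, 121.2]
tcp_rot: [3.141, 0.001, -3.096]
ft_force: [1.6, 0.1, -0.9]
opening: 0.504
grip_force: 0.0
```

Request:
arm_command:
  delta_pos:
    - [0,0,-0.14]
    - [0,0,-0.25]
    - [0,0,-0.33]
    - [0,0,-0.375]
    - [0,0,-0.396]
  delta_rot:
    - [0,0,0]
    - [0,0,0]
    - [0,0,0]
    - [0,0,0]
    - [0,0,0]
  claw: [0.5,0.5,0.5,0.5,0.5]

```text
t: 7.43
eef_pos: [617.8, 76.3, 21.8]
tcp_rot: [3.141, -0.002, -3.098]
ft_force: [0.0, 0.6, 0.2]
opening: 0.503
grip_force: 0.0
```

Request:
arm_command:
  delta_pos:
    - [0,0,0]
    - [0,0,0]
    - [0,0,0]
    - [0,0,0]
    - [0,0,0]
  delta_rot:
    - [0,0,0]
    - [0,0,0]
    - [0,0,0]
    - [0,0,0]
    - [0,0,0]
  claw: [0.5,0.65,1,1,1]

```text
t: 7.85
eef_pos: [619.0, 76.4, 24.3]
tcp_rot: [3.141, 0.002, -3.098]
ft_force: [-1.1, -0.1, 4.9]
opening: 0.293
grip_force: 30.0
```

Request:
arm_command:
  delta_pos:
    - [0,0,0.06]
    - [0,0,0.15]
    - [0,0,0.25]
    - [0,0,0.33]
    - [0,0,0.35]
  delta_rot:
    - [0,0,0]
    - [0,0,0]
    - [0,0,0]
    - [0,0,0]
    - [0,0,0]
  claw: [1,1,1,1,1]

```text
t: 8.27
eef_pos: [619.8, 76.5, 114.2]
tcp_rot: [-3.142, 0.005, -3.098]
ft_force: [0.3, -0.4, -0.4]
opening: 0.292
grip_force: 30.0
```

Request:
arm_command:
  delta_pos:
    - [-0.02,-0.12,0]
    - [-0.05,-0.25,0]
    - [-0.08,-0.39,0]
    - [-0.1,-0.53,0]
    - [-0.117,-0.66,0]
  delta_rot:
    - [0,0,0]
    - [0,0,0]
    - [0,0,0]
    - [0,0,0]
    - [0,0,0]
  claw: [1,1,1,1,1]

```text
t: 8.68
eef_pos: [588.4, -90.1, 110.1]
tcp_rot: [3.141, -0.001, -3.098]
ft_force: [0.3, -0.5, -0.7]
opening: 0.292
grip_force: 30.0
```

Request:
arm_command:
  delta_pos:
    - [-0.04,-0.14,0]
    - [-0.07,-0.28,0]
    - [-0.1,-0.42,0]
    - [-0.117,-0.56,0]
    - [-0.117,-0.665,0]
  delta_rot:
    - [0,0,0]
    - [0,0,0]
    - [0,0,0]
    - [0,0,0]
    - [0,0,0]
  claw: [1,1,1,1,1]

```text
t: 9.1
eef_pos: [558.8, -257.4, 110.1]
tcp_rot: [3.141, -0.001, -3.099]
ft_force: [0.5, -0.3, -0.7]
opening: 0.292
grip_force: 30.0
```

Request:
arm_command:
  delta_pos:
    - [0,0,-0.08]
    - [0,0,-0.2]
    - [0,0,-0.3]
    - [0,0,-0.35]
    - [0,0,-0.374]
  delta_rot:
    - [0,0,0]
    - [0,0,0]
    - [0,0,0]
    - [0,0,0]
    - [0,0,0]
  claw: [1,1,1,1,1]

```text
t: 9.52
eef_pos: [559.0, -254.2, 15.7]
tcp_rot: [3.139, -0.003, -3.098]
ft_force: [-13.8, 9.1, 48.9]
opening: 0.295
grip_force: 30.0
```

Request:
arm_command:
  delta_pos:
    - [0,0,0]
    - [0,0,0]
    - [0,0,0]
    - [0,0,0]
    - [0,0,0]
  delta_rot:
    - [0,0,0]
    - [0,0,0]
    - [0,0,0]
    - [0,0,0]
    - [0,0,0]
  claw: [1,1,0.6,0.5,0.5]

```text
t: 9.93
eef_pos: [560.3, -254.9, 17.7]
tcp_rot: [-3.141, 0.001, -3.098]
ft_force: [-0.3, -0.0, 0.2]
opening: 0.448
grip_force: 0.0
```

Request:
arm_command:
  delta_pos:
    - [0,0,0.06]
    - [0,0,0.16]
    - [0,0,0.27]
    - [0,0,0.35]
    - [0,0,0.36]
  delta_rot:
    - [0,0,0]
    - [0,0,0]
    - [0,0,0]
    - [0,0,0]
    - [0,0,0]
  claw: [0.5,0.5,0.5,0.5,0.5]

```text
t: 10.35
eef_pos: [561.4, -255.6, 111.1]
tcp_rot: [-3.138, 0.005, -3.098]
ft_force: [0.4, 0.2, 0.1]
opening: 0.498
grip_force: 0.0
```

Request:
arm_command:
  delta_pos:
    - [0.05,0.12,0]
    - [0.11,0.27,0]
    - [0.17,0.42,0]
    - [0.23,0.56,0]
    - [0.257,0.628,0]
  delta_rot:
    - [0,0,0]
    - [0,0,0]
    - [0,0,0]
    - [0,0,0]
    - [0,0,0]
  claw: [0.5,0.5,0.5,0.5,0.5]

```text
t: 10.77
eef_pos: [625.2, -94.1, 106.6]
tcp_rot: [3.141, -0.0, -3.096]
ft_force: [-0.5, 1.1, -0.3]
opening: 0.501
grip_force: 0.0
```

Request:
arm_command:
  delta_pos:
    - [0,0,-0.06]
    - [0,0,-0.15]
    - [0,0,-0.24]
    - [0,0,-0.31]
    - [0,0,-0.336]
  delta_rot:
    - [0,0,0]
    - [0,0,0]
    - [0,0,0]
    - [0,0,0]
    - [0,0,0]
  claw: [0.5,0.5,0.5,0.5,0.5]

```text
t: 11.18
eef_pos: [622.9, -97.4, 20.2]
tcp_rot: [3.14, -0.004, -3.098]
ft_force: [-0.1, -0.7, 0.2]
opening: 0.499
grip_force: 0.0
```

Request:
arm_command:
  delta_pos:
    - [0,0,0]
    - [0,0,0]
    - [0,0,0]
    - [0,0,0]
    - [0,0,0]
  delta_rot:
    - [0,0,0]
    - [0,0,0]
    - [0,0,0]
    - [0,0,0]
    - [0,0,0]
  claw: [0.5,0.65,1,1,1]

```text
t: 11.6
eef_pos: [624.7, -98.0, 24.2]
tcp_rot: [-3.141, 0.001, -3.098]
ft_force: [-0.7, -0.7, 3.4]
opening: 0.295
grip_force: 30.0
```

Request:
arm_command:
  delta_pos:
    - [0,0,0.06]
    - [0,0,0.15]
    - [0,0,0.25]
    - [0,0,0.33]
    - [0,0,0.35]
  delta_rot:
    - [0,0,0]
    - [0,0,0]
    - [0,0,0]
    - [0,0,0]
    - [0,0,0]
  claw: [1,1,1,1,1]

```text
t: 12.02
eef_pos: [625.5, -98.2, 114.4]
tcp_rot: [-3.14, 0.005, -3.098]
ft_force: [-0.2, -0.8, -0.1]
opening: 0.296
grip_force: 30.0
```

Request:
arm_command:
  delta_pos:
    - [-0.1,-0.12,0]
    - [-0.21,-0.25,0]
    - [-0.32,-0.39,0]
    - [-0.43,-0.52,0]
    - [-0.517,-0.628,0]
  delta_rot:
    - [0,0,0]
    - [0,0,0]
    - [0,0,0]
    - [0,0,0]
    - [0,0,0]
  claw: [1,1,1,1,1]

```text
t: 12.43
eef_pos: [493.3, -255.9, 110.2]
tcp_rot: [3.141, -0.0, -3.097]
ft_force: [0.8, -0.7, -0.1]
opening: 0.29
grip_force: 30.0
```

Request:
arm_command:
  delta_pos:
    - [0,0,-0.08]
    - [0,0,-0.18]
    - [0,0,-0.27]
    - [0,0,-0.33]
    - [0,0,-0.345]
  delta_rot:
    - [0,0,0]
    - [0,0,0]
    - [0,0,0]
    - [0,0,0]
    - [0,0,0]
  claw: [1,1,1,1,1]

```text
t: 12.85
eef_pos: [493.8, -254.3, 21.8]
tcp_rot: [3.139, -0.003, -3.098]
ft_force: [-0.4, -0.2, -0.6]
opening: 0.294
grip_force: 30.0
```

Request:
arm_command:
  delta_pos:
    - [0,0,0]
    - [0,0,-0.014]
    - [0,0,-0.022]
    - [0,0,-0.022]
    - [0,0,-0.022]
  delta_rot:
    - [0,0,0]
    - [0,0,0]
    - [0,0,0]
    - [0,0,0]
    - [0,0,0]
  claw: [1,1,1,0.6,0.5]

```text
t: 13.27
eef_pos: [495.3, -254.9, 19.5]
tcp_rot: [-3.141, 0.001, -3.098]
ft_force: [0.5, -0.1, -1.1]
opening: 0.383
grip_force: 0.0
```

Request:
arm_command:
  delta_pos:
    - [0,0,0.06]
    - [0,0,0.16]
    - [0,0,0.27]
    - [0,0,0.38]
    - [0,0,0.48]
  delta_rot:
    - [0,0,0]
    - [0,0,0]
    - [0,0,0]
    - [0,0,0]
    - [0,0,0]
  claw: [0.5,0.5,0.5,0.5,0.5]

```text
t: 13.68
eef_pos: [495.1, -254.8, 141.1]
tcp_rot: [-3.141, 0.001, -3.098]
ft_force: [0.0, -0.3, -0.2]
opening: 0.498
grip_force: 0.0
```

Request:
arm_command:
  delta_pos:
    - [0,0.15,0.04]
    - [0,0.31,0.08]
    - [0.005,0.47,0.12]
    - [0.01,0.63,0.12]
    - [0.01,0.79,0.12]
  delta_rot:
    - [0,0,0]
    - [0,0,0]
    - [0,0,0]
    - [0,0,0]
    - [0,0,0]
  claw: [0.5,0.5,0.5,0.5,0.5]

```text
t: 14.1
eef_pos: [497.6, -55.7, 170.3]
tcp_rot: [-3.141, 0.003, -3.098]
ft_force: [1.5, -0.7, 0.0]
opening: 0.503
grip_force: 0.0
```

Request:
arm_command:
  delta_pos:
    - [0,0.16,0.05]
    - [0,0.32,0.1]
    - [0.005,0.48,0.12]
    - [0.01,0.64,0.12]
    - [0.01,0.8,0.12]
  delta_rot:
    - [0,0,0]
    - [0,0,0]
    - [0,0,0]
    - [0,0,0]
    - [0,0,0]
  claw: [0.5,0.5,0.5,0.5,0.5]

```text
t: 14.52
eef_pos: [500.0, 144.8, 200.2]
tcp_rot: [3.141, 0.002, -3.098]
ft_force: [1.4, -1.3, -0.4]
opening: 0.503
grip_force: 0.0
```

Request:
arm_command:
  delta_pos:
    - [0,0,0]
    - [0,0,0]
    - [0,0,0]
    - [0,0,0]
    - [0,0,0]
  delta_rot:
    - [0,0,0]
    - [0,0,0]
    - [0,0,0]
    - [0,0,0]
    - [0,0,0]
  claw: [0.5,0.5,0.5,0.5,0.5]

```text
t: 14.93
eef_pos: [500.2, 141.5, 199.1]
tcp_rot: [3.142, 0.0, -3.1]
ft_force: [-0.3, 0.9, -0.5]
opening: 0.495
grip_force: 0.0
```

```bash
cat > look.py <<'E'
from h import *
import sys
c=calibration("wrist"); s=state(); im=read_camera("wrist"); cv2.imwrite(f"pics/{sys.argv[1]}.png",im[:,:,::-1])
print(s["t"],s["eef_pos"].round(1),s["tcp_rot"].round(4))
for k,v in lids(im,c).items(): print(k,v)
E
python3 look.py w5
```

```text
14.9333 [500.2 141.5 199.1] [ 3.1416e+00  1.0000e-04 -3.0995e+00]
red [(548.7, 327.6, 17.0, 38.4, 26.5, [509.0, 281.0])]
orange [(466.7, 232.5, 15.4, 37.6, 25.5, [421.0, 194.0])]
yellow [(565.4, 246.0, -74.1, 26.0, 19.0, [421.0, 294.0])]
brown [(445.1, 307.2, -4.9, 37.3, 26.3, [506.0, 174.0])]
white [(577.4, 54.5, -87.6, 32.0, 23.1, [227.0, 297.0]), (586.5, -63.4, -61.2, 59.7, 28.5, [103.0, 307.0])]
```

View pics/w5.png

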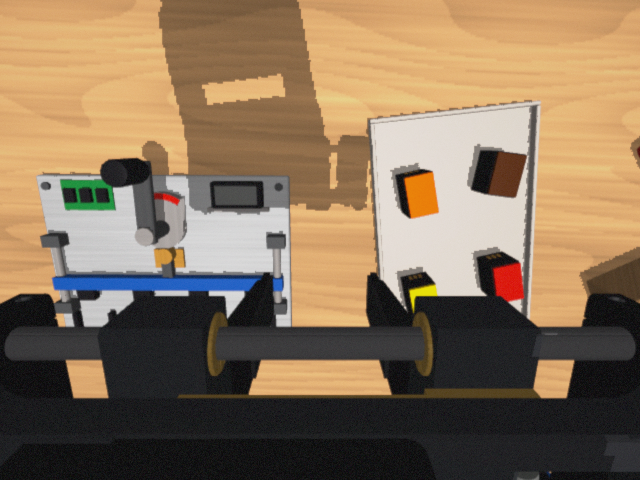

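The tray is untouched: brown (506,174), orange (421,194), red (509,281), yellow (421,294). I'll pick brown.

Request:
arm_command:
  delta_pos:
    - [-0.04,0.12,-0.05]
    - [-0.08,0.26,-0.13]
    - [-0.13,0.4,-0.22]
    - [-0.18,0.54,-0.32]
    - [-0.219,0.663,-0.4]
  delta_rot:
    - [0,0,-0.03]
    - [0,0,-0.06]
    - [0,0,-0.076]
    - [0,0,-0.076]
    - [0,0,-0.076]
  claw: [0.55,0.55,0.55,0.55,0.55]

```text
t: 15.4
eef_pos: [445.3, 307.8, 98.7]
tcp_rot: [3.141, 0.0, 3.064]
ft_force: [0.5, 0.0, -0.9]
opening: 0.451
grip_force: 0.0
```

Request:
arm_command:
  delta_pos:
    - [0,0,-0.03]
    - [0,0,-0.12]
    - [0,0,-0.22]
    - [0,0,-0.29]
    - [0,0,-0.315]
  delta_rot:
    - [0,0,0]
    - [0,0,0]
    - [0,0,0]
    - [0,0,0]
    - [0,0,0]
  claw: [0.55,0.55,0.55,0.55,0.55]

```text
t: 15.82
eef_pos: [445.3, 306.1, 18.7]
tcp_rot: [-3.14, -0.003, 3.065]
ft_force: [0.2, -0.3, 0.2]
opening: 0.451
grip_force: 0.0
```

Request:
arm_command:
  delta_pos:
    - [0,0,-0.01]
    - [0,0,-0.015]
    - [0,0,-0.015]
    - [0,0,-0.015]
    - [0,0,-0.015]
  delta_rot:
    - [0,0,0]
    - [0,0,0]
    - [0,0,0]
    - [0,0,0]
    - [0,0,0]
  claw: [0.55,0.55,0.7,1,1]

```text
t: 16.23
eef_pos: [446.0, 307.6, 18.0]
tcp_rot: [3.141, 0.001, 3.066]
ft_force: [0.3, 0.7, 1.0]
opening: 0.296
grip_force: 0.6
```

Request:
arm_command:
  delta_pos:
    - [0,0,0]
    - [0,0,0]
    - [0,0,0]
    - [0,0,0]
    - [0,0,0]
  delta_rot:
    - [0,0,0]
    - [0,0,0]
    - [0,0,0]
    - [0,0,0]
    - [0,0,0]
  claw: [1,1,1,1,1]

```text
t: 16.65
eef_pos: [446.1, 307.6, 18.0]
tcp_rot: [3.141, 0.001, 3.066]
ft_force: [0.5, -1.2, 7.6]
opening: 0.296
grip_force: 30.0
```

Request:
arm_command:
  delta_pos:
    - [0,0,0.06]
    - [0,0,0.16]
    - [0,0,0.27]
    - [0,0,0.35]
    - [0,0,0.37]
  delta_rot:
    - [0,0,0]
    - [0,0,0]
    - [0,0,0]
    - [0,0,0]
    - [0,0,0]
  claw: [1,1,1,1,1]

```text
t: 17.07
eef_pos: [446.5, 308.0, 112.7]
tcp_rot: [3.139, 0.004, 3.066]
ft_force: [-0.4, 0.1, -0.8]
opening: 0.294
grip_force: 30.0
```

Request:
arm_command:
  delta_pos:
    - [0.06,-0.08,0]
    - [0.13,-0.18,0]
    - [0.2,-0.28,0]
    - [0.27,-0.38,0]
    - [0.34,-0.48,0]
  delta_rot:
    - [0,0,0.02]
    - [0,0,0.04]
    - [0,0,0.06]
    - [0,0,0.075]
    - [0,0,0.075]
  claw: [1,1,1,1,1]

```text
t: 17.48
eef_pos: [530.9, 186.2, 108.9]
tcp_rot: [-3.142, -0.001, -3.097]
ft_force: [1.5, 0.7, -1.2]
opening: 0.294
grip_force: 30.0
```

Request:
arm_command:
  delta_pos:
    - [0.08,-0.11,0]
    - [0.17,-0.23,0]
    - [0.25,-0.35,0]
    - [0.31,-0.42,0]
    - [0.329,-0.446,0]
  delta_rot:
    - [0,0,0]
    - [0,0,0]
    - [0,0,0]
    - [0,0,0]
    - [0,0,0]
  claw: [1,1,1,1,1]

```text
t: 17.9
eef_pos: [614.4, 73.1, 108.6]
tcp_rot: [-3.141, 0.0, -3.102]
ft_force: [-0.3, -0.4, -0.8]
opening: 0.288
grip_force: 30.0
```

Request:
arm_command:
  delta_pos:
    - [0,0,-0.05]
    - [0,0,-0.11]
    - [0,0,-0.17]
    - [0,0,-0.21]
    - [0,0,-0.21]
  delta_rot:
    - [0,0,0]
    - [0,0,0]
    - [0,0,0]
    - [0,0,0]
    - [0,0,0]
  claw: [1,1,1,1,1]

```text
t: 18.32
eef_pos: [611.3, 76.5, 54.7]
tcp_rot: [3.141, -0.004, -3.099]
ft_force: [0.5, -0.5, -1.0]
opening: 0.289
grip_force: 30.0
```

```bash
python3 look.py w6; python3 -c "
import cv2;im=cv2.imread('pics/w6.png');cv2.imwrite('pics/w6c.png',im[60:460,120:520])"
```

```text
18.3167 [611.3  76.5  54.7] [ 3.1413 -0.0039 -3.0988]
brown [(620.2, 76.2, -87.5, 32.8, 32.3, [320.0, 298.0])]
white [(497.7, 93.3, 2.5, 41.6, 18.2, [372.0, 46.0])]
```

View pics/w6c.png

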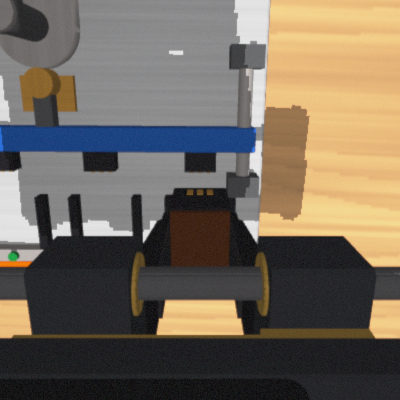

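The crop shows the brown module held squarely between the fingers, lined up with its contact head. I'll settle and then lower it.

Request:
arm_command:
  delta_pos:
    - [0,0,0]
    - [0,0,-0.04]
    - [0,0,-0.07]
    - [0,0,-0.08]
    - [0,0,-0.08]
  delta_rot:
    - [0,0,0]
    - [0,0,0]
    - [0,0,0]
    - [0,0,0]
    - [0,0,0]
  claw: [1,1,1,1,1]

```text
t: 18.78
eef_pos: [612.4, 75.9, 36.2]
tcp_rot: [3.141, -0.001, -3.099]
ft_force: [-0.4, 0.0, -1.4]
opening: 0.289
grip_force: 30.0
```

Request:
arm_command:
  delta_pos:
    - [0,0,0]
    - [0,0,0]
    - [0,0,0]
    - [0,0,0]
    - [0,0,0]
  delta_rot:
    - [0,0,0]
    - [0,0,0]
    - [0,0,0]
    - [0,0,0]
    - [0,0,0]
  claw: [1,1,1,1,1]

```text
t: 19.2
eef_pos: [612.9, 75.9, 37.2]
tcp_rot: [3.141, 0.0, -3.099]
ft_force: [-0.1, -0.3, -1.0]
opening: 0.292
grip_force: 30.0
```

Request:
arm_command:
  delta_pos:
    - [0,0,-0.015]
    - [0,0,-0.03]
    - [0,0,-0.04]
    - [0,0,-0.045]
    - [0,0,-0.045]
  delta_rot:
    - [0,0,0]
    - [0,0,0]
    - [0,0,0]
    - [0,0,0]
    - [0,0,0]
  claw: [1,1,1,1,1]

```text
t: 19.62
eef_pos: [612.6, 76.0, 26.0]
tcp_rot: [3.142, -0.0, -3.099]
ft_force: [-2.7, -0.3, 5.8]
opening: 0.293
grip_force: 30.0
```

Request:
arm_command:
  delta_pos:
    - [0,0,0]
    - [0,0,0]
    - [0,0,0]
    - [0,0,0]
    - [0,0,0]
  delta_rot:
    - [0,0,0]
    - [0,0,0]
    - [0,0,0]
    - [0,0,0]
    - [0,0,0]
  claw: [1,0.7,0.6,0.5,0.5]

```text
t: 20.03
eef_pos: [612.8, 75.9, 25.6]
tcp_rot: [3.142, -0.0, -3.099]
ft_force: [0.7, -0.0, -0.6]
opening: 0.454
grip_force: 0.0
```

Request:
arm_command:
  delta_pos:
    - [0,0,0.05]
    - [0,0,0.14]
    - [0,0,0.28]
    - [-0.06,0.06,0.44]
    - [-0.13,0.13,0.58]
  delta_rot:
    - [0,0,0]
    - [0,0,0]
    - [0,0,0]
    - [0,0,0]
    - [0,0,0]
  claw: [0.5,0.5,0.5,0.5,0.5]

```text
t: 20.45
eef_pos: [582.4, 106.0, 169.2]
tcp_rot: [3.142, 0.001, -3.101]
ft_force: [0.4, -0.3, 0.7]
opening: 0.496
grip_force: 0.0
```

Request:
arm_command:
  delta_pos:
    - [-0.04,0.04,0.05]
    - [-0.08,0.08,0.12]
    - [-0.12,0.12,0.16]
    - [-0.12,0.12,0.16]
    - [-0.12,0.12,0.16]
  delta_rot:
    - [0,0,0]
    - [0,0,0]
    - [0,0,0]
    - [0,0,0]
    - [0,0,0]
  claw: [0.5,0.5,0.5,0.5,0.5]

```text
t: 20.87
eef_pos: [552.1, 136.9, 207.0]
tcp_rot: [3.142, 0.001, -3.098]
ft_force: [0.2, -0.4, -1.2]
opening: 0.498
grip_force: 0.0
```

```bash
python3 look.py w7
```

```text
20.8667 [552.1 136.9 207. ] [ 3.1415e+00  7.0000e-04 -3.0982e+00]
red [(548.8, 327.6, 16.1, 38.0, 26.7, [518.0, 229.0])]
orange [(466.9, 232.5, 15.4, 37.8, 25.6, [430.0, 136.0])]
yellow [(574.9, 248.7, 15.6, 38.4, 26.2, [433.0, 252.0])]
brown [(611.4, 73.7, 2.1, 33.2, 26.1, [252.0, 276.0])]
white [(617.7, 105.9, 1.5, 50.1, 18.1, [288.0, 293.0])]
```

View pics/w7.png

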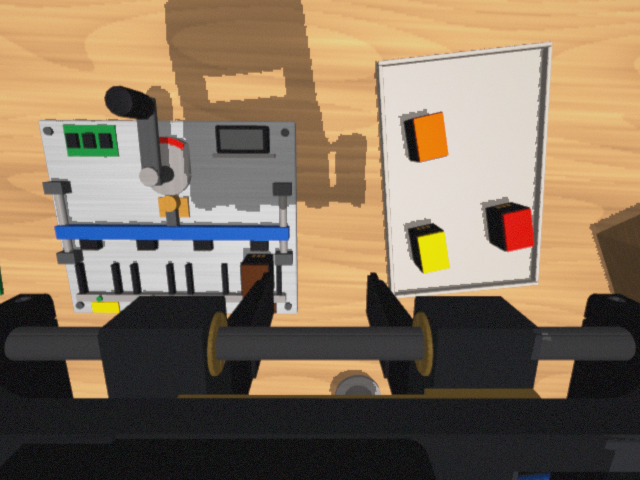

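Brown stands in its nest at (252,280), and the remaining modules are unmoved. Next is red.

Request:
arm_command:
  delta_pos:
    - [0,0.15,-0.03]
    - [0,0.31,-0.09]
    - [-0.011,0.47,-0.16]
    - [-0.011,0.62,-0.23]
    - [-0.011,0.761,-0.3]
  delta_rot:
    - [0,0,0.04]
    - [0,0,0.08]
    - [0,0,0.12]
    - [0,0,0.152]
    - [0,0,0.152]
  claw: [0.55,0.55,0.55,0.55,0.55]

```text
t: 21.33
eef_pos: [549.6, 327.4, 129.8]
tcp_rot: [-3.141, -0.002, -2.858]
ft_force: [1.3, 0.0, 0.7]
opening: 0.454
grip_force: 0.0
```

Request:
arm_command:
  delta_pos:
    - [0,0,-0.06]
    - [0,0,-0.18]
    - [0,0,-0.3]
    - [0,0,-0.39]
    - [0,0,-0.42]
  delta_rot:
    - [0,0,0]
    - [0,0,0]
    - [0,0,0]
    - [0,0,0]
    - [0,0,0]
  claw: [0.55,0.55,0.55,0.55,0.55]

```text
t: 21.75
eef_pos: [548.0, 324.8, 22.0]
tcp_rot: [-3.141, -0.007, -2.861]
ft_force: [-0.6, -0.5, 0.6]
opening: 0.454
grip_force: 0.0
```

Request:
arm_command:
  delta_pos:
    - [0,0,0]
    - [0,0,0]
    - [0,0,0]
    - [0,0,0]
    - [0,0,0]
  delta_rot:
    - [0,0,0]
    - [0,0,0]
    - [0,0,0]
    - [0,0,0]
    - [0,0,0]
  claw: [0.55,0.55,0.55,0.55,0.55]

```text
t: 22.17
eef_pos: [550.1, 326.5, 28.4]
tcp_rot: [3.141, 0.002, -2.861]
ft_force: [-0.4, 0.3, -0.2]
opening: 0.449
grip_force: 0.0
```

Request:
arm_command:
  delta_pos:
    - [-0.005,0.005,-0.02]
    - [-0.005,0.005,-0.04]
    - [-0.005,0.005,-0.043]
    - [-0.005,0.005,-0.043]
    - [-0.005,0.005,-0.043]
  delta_rot:
    - [0,0,0]
    - [0,0,0]
    - [0,0,0]
    - [0,0,0]
    - [0,0,0]
  claw: [0.55,0.55,0.7,1,1]

```text
t: 22.58
eef_pos: [548.2, 327.6, 16.2]
tcp_rot: [3.142, -0.0, -2.86]
ft_force: [-0.7, -0.5, -0.4]
opening: 0.293
grip_force: 0.3
```

Request:
arm_command:
  delta_pos:
    - [0,0,0]
    - [0,0,0]
    - [0,0,0]
    - [0,0,0]
    - [0,0,0]
  delta_rot:
    - [0,0,0]
    - [0,0,0]
    - [0,0,0]
    - [0,0,0]
    - [0,0,0]
  claw: [1,1,1,1,1]

```text
t: 23.0
eef_pos: [548.3, 327.5, 16.4]
tcp_rot: [3.141, -0.0, -2.861]
ft_force: [-0.1, 0.5, -1.0]
opening: 0.295
grip_force: 30.0
```

Request:
arm_command:
  delta_pos:
    - [0,0,0.06]
    - [0,0,0.16]
    - [0,0,0.27]
    - [0,0,0.35]
    - [0,0,0.375]
  delta_rot:
    - [0,0,0]
    - [0,0,0]
    - [0,0,0]
    - [0,0,0]
    - [0,0,0]
  claw: [1,1,1,1,1]

```text
t: 23.42
eef_pos: [549.3, 328.1, 113.3]
tcp_rot: [3.141, 0.004, -2.86]
ft_force: [0.4, 1.6, -0.5]
opening: 0.293
grip_force: 30.0
```

Request:
arm_command:
  delta_pos:
    - [0.02,-0.1,0]
    - [0.05,-0.23,0]
    - [0.08,-0.36,0]
    - [0.11,-0.49,0]
    - [0.132,-0.62,0]
  delta_rot:
    - [0,0,-0.04]
    - [0,0,-0.08]
    - [0,0,-0.12]
    - [0,0,-0.151]
    - [0,0,-0.151]
  claw: [1,1,1,1,1]

```text
t: 23.83
eef_pos: [581.2, 171.1, 109.2]
tcp_rot: [-3.142, -0.001, -3.101]
ft_force: [1.3, -0.0, 0.0]
opening: 0.297
grip_force: 30.0
```

Request:
arm_command:
  delta_pos:
    - [0.03,-0.14,0]
    - [0.06,-0.28,0]
    - [0.09,-0.42,0]
    - [0.12,-0.55,0]
    - [0.132,-0.618,0]
  delta_rot:
    - [0,0,0]
    - [0,0,0]
    - [0,0,0]
    - [0,0,0]
    - [0,0,0]
  claw: [1,1,1,1,1]

```text
t: 24.25
eef_pos: [614.6, 14.6, 109.2]
tcp_rot: [-3.141, -0.0, -3.1]
ft_force: [0.5, 0.7, -0.3]
opening: 0.288
grip_force: 30.0
```

Request:
arm_command:
  delta_pos:
    - [0,0,-0.04]
    - [0,0,-0.12]
    - [0,0,-0.2]
    - [0,0,-0.27]
    - [0,0,-0.28]
  delta_rot:
    - [0,0,0]
    - [0,0,0]
    - [0,0,0]
    - [0,0,0]
    - [0,0,0]
  claw: [1,1,1,1,1]

```text
t: 24.67
eef_pos: [612.2, 19.0, 36.2]
tcp_rot: [3.141, -0.006, -3.097]
ft_force: [-0.3, 0.5, -1.9]
opening: 0.294
grip_force: 30.0
```

Request:
arm_command:
  delta_pos:
    - [0,0,0]
    - [0,0,0]
    - [0,0,0]
    - [0,0,0]
    - [0,0,0]
  delta_rot:
    - [0,0,0]
    - [0,0,0]
    - [0,0,0]
    - [0,0,0]
    - [0,0,0]
  claw: [1,1,1,1,1]

```text
t: 25.08
eef_pos: [614.6, 18.1, 40.9]
tcp_rot: [-3.142, 0.001, -3.098]
ft_force: [-0.2, 0.1, -0.9]
opening: 0.291
grip_force: 30.0
```

Request:
arm_command:
  delta_pos:
    - [0,0,-0.02]
    - [0,0,-0.04]
    - [0,0,-0.055]
    - [0,0,-0.063]
    - [0,0,-0.063]
  delta_rot:
    - [0,0,0]
    - [0,0,0]
    - [0,0,0]
    - [0,0,0]
    - [0,0,0]
  claw: [1,1,1,1,1]

```text
t: 25.5
eef_pos: [614.1, 18.0, 24.1]
tcp_rot: [3.141, -0.001, -3.098]
ft_force: [-0.1, -0.3, -1.5]
opening: 0.289
grip_force: 30.0
```

Request:
arm_command:
  delta_pos:
    - [0,0,0]
    - [0,0,0]
    - [0,0,0]
    - [0,0,0]
    - [0,0,0]
  delta_rot:
    - [0,0,0]
    - [0,0,0]
    - [0,0,0]
    - [0,0,0]
    - [0,0,0]
  claw: [1,0.7,0.6,0.5,0.5]

```text
t: 25.92
eef_pos: [614.3, 18.0, 24.3]
tcp_rot: [3.142, 0.0, -3.098]
ft_force: [0.1, -0.0, -0.5]
opening: 0.451
grip_force: 0.0
```

Request:
arm_command:
  delta_pos:
    - [0,0,0.05]
    - [0,0,0.14]
    - [0,0,0.28]
    - [-0.06,0.06,0.44]
    - [-0.13,0.13,0.58]
  delta_rot:
    - [0,0,0]
    - [0,0,0]
    - [0,0,0]
    - [0,0,0]
    - [0,0,0]
  claw: [0.5,0.5,0.5,0.5,0.5]

```text
t: 26.33
eef_pos: [583.8, 48.1, 167.8]
tcp_rot: [-3.142, 0.001, -3.099]
ft_force: [0.3, 0.5, 0.9]
opening: 0.501
grip_force: 0.0
```

Request:
arm_command:
  delta_pos:
    - [-0.04,0.12,0.05]
    - [-0.08,0.24,0.12]
    - [-0.12,0.34,0.16]
    - [-0.12,0.34,0.16]
    - [-0.12,0.34,0.16]
  delta_rot:
    - [0,0,0]
    - [0,0,0]
    - [0,0,0]
    - [0,0,0]
    - [0,0,0]
  claw: [0.5,0.5,0.5,0.5,0.5]

```text
t: 26.75
eef_pos: [553.4, 134.6, 207.0]
tcp_rot: [3.141, 0.002, -3.095]
ft_force: [-0.3, -0.9, -1.2]
opening: 0.497
grip_force: 0.0
```

```bash
python3 look.py w8
```

```text
26.75 [553.4 134.6 207. ] [ 3.1414e+00  2.2000e-03 -3.0954e+00]
red [(615.8, 15.3, 2.6, 33.1, 27.2, [198.0, 280.0])]
orange [(466.9, 232.5, 15.3, 37.8, 25.6, [433.0, 135.0])]
yellow [(574.9, 248.6, 15.4, 38.4, 26.1, [435.0, 251.0])]
brown [(610.9, 74.0, 1.9, 31.2, 26.8, [254.0, 274.0])]
white [(617.0, 108.5, 1.7, 49.7, 12.7, [292.0, 287.0]), (595.2, 54.1, 2.7, 50.9, 33.5, [234.0, 259.0])]
```

Request:
arm_command:
  delta_pos:
    - [-0.08,0.09,-0.05]
    - [-0.16,0.18,-0.13]
    - [-0.24,0.27,-0.23]
    - [-0.31,0.35,-0.33]
    - [-0.34,0.388,-0.397]
  delta_rot:
    - [0,0,0.04]
    - [0,0,0.08]
    - [0,0,0.12]
    - [0,0,0.145]
    - [0,0,0.145]
  claw: [0.5,0.5,0.5,0.5,0.5]

```text
t: 27.22
eef_pos: [466.4, 230.8, 104.0]
tcp_rot: [3.142, -0.003, -2.868]
ft_force: [0.5, 0.2, -0.1]
opening: 0.5
grip_force: 0.0
```

Request:
arm_command:
  delta_pos:
    - [0,0,-0.04]
    - [0,0,-0.13]
    - [0,0,-0.23]
    - [0,0,-0.3]
    - [0,0,-0.328]
  delta_rot:
    - [0,0,0]
    - [0,0,0]
    - [0,0,0]
    - [0,0,0]
    - [0,0,0]
  claw: [0.5,0.5,0.5,0.5,0.5]

```text
t: 27.63
eef_pos: [469.0, 229.1, 22.0]
tcp_rot: [-3.141, -0.003, -2.872]
ft_force: [-0.1, 0.7, 0.2]
opening: 0.499
grip_force: 0.0
```

Request:
arm_command:
  delta_pos:
    - [0,0,0]
    - [0,0,0]
    - [0,0,0]
    - [0,0,0]
    - [0,0,0]
  delta_rot:
    - [0,0,0]
    - [0,0,0]
    - [0,0,0]
    - [0,0,0]
    - [0,0,0]
  claw: [0.5,0.5,0.5,0.5,0.5]

```text
t: 28.05
eef_pos: [469.2, 230.7, 25.1]
tcp_rot: [3.141, 0.002, -2.87]
ft_force: [-0.2, -0.1, 0.1]
opening: 0.499
grip_force: 0.0
```

Request:
arm_command:
  delta_pos:
    - [-0.009,0.007,-0.015]
    - [-0.009,0.007,-0.03]
    - [-0.009,0.007,-0.034]
    - [-0.009,0.007,-0.034]
    - [-0.009,0.007,-0.034]
  delta_rot:
    - [0,0,0]
    - [0,0,0]
    - [0,0,0]
    - [0,0,0]
    - [0,0,0]
  claw: [0.5,0.5,0.7,1,1]

```text
t: 28.47
eef_pos: [466.4, 232.4, 15.5]
tcp_rot: [3.142, -0.0, -2.87]
ft_force: [0.6, 0.3, 0.2]
opening: 0.343
grip_force: 0.0
```

Request:
arm_command:
  delta_pos:
    - [0,0,0]
    - [0,0,0]
    - [0,0,0]
    - [0,0,0]
    - [0,0,0]
  delta_rot:
    - [0,0,0]
    - [0,0,0]
    - [0,0,0]
    - [0,0,0]
    - [0,0,0]
  claw: [1,1,1,1,1]

```text
t: 28.88
eef_pos: [466.4, 232.3, 15.7]
tcp_rot: [3.142, -0.0, -2.87]
ft_force: [1.3, 0.1, -1.1]
opening: 0.294
grip_force: 30.0
```

Request:
arm_command:
  delta_pos:
    - [0,0,0.06]
    - [0,0,0.16]
    - [0,0,0.27]
    - [0,0,0.35]
    - [0,0,0.375]
  delta_rot:
    - [0,0,0]
    - [0,0,0]
    - [0,0,0]
    - [0,0,0]
    - [0,0,0]
  claw: [1,1,1,1,1]

```text
t: 29.3
eef_pos: [467.3, 232.7, 112.1]
tcp_rot: [3.141, 0.004, -2.87]
ft_force: [1.0, -0.4, -1.8]
opening: 0.293
grip_force: 30.0
```

Request:
arm_command:
  delta_pos:
    - [0.05,-0.09,0]
    - [0.11,-0.2,0]
    - [0.18,-0.32,0]
    - [0.24,-0.44,0]
    - [0.3,-0.544,0]
  delta_rot:
    - [0,0,-0.04]
    - [0,0,-0.08]
    - [0,0,-0.12]
    - [0,0,-0.1455]
    - [0,0,-0.1455]
  claw: [1,1,1,1,1]

```text
t: 29.72
eef_pos: [541.7, 94.6, 108.6]
tcp_rot: [-3.142, -0.001, -3.101]
ft_force: [0.3, 0.3, -1.5]
opening: 0.295
grip_force: 30.0
```

Request:
arm_command:
  delta_pos:
    - [0.07,-0.13,0]
    - [0.14,-0.26,0]
    - [0.21,-0.39,0]
    - [0.28,-0.5,0]
    - [0.301,-0.544,0]
  delta_rot:
    - [0,0,0]
    - [0,0,0]
    - [0,0,0]
    - [0,0,0]
    - [0,0,0]
  claw: [1,1,1,1,1]

```text
t: 30.13
eef_pos: [618.4, -43.3, 108.3]
tcp_rot: [-3.141, 0.0, -3.101]
ft_force: [0.8, -0.2, -1.1]
opening: 0.294
grip_force: 30.0
```

Request:
arm_command:
  delta_pos:
    - [0,0,-0.04]
    - [0,0,-0.12]
    - [0,0,-0.2]
    - [0,0,-0.27]
    - [0,0,-0.28]
  delta_rot:
    - [0,0,0]
    - [0,0,0]
    - [0,0,0]
    - [0,0,0]
    - [0,0,0]
  claw: [1,1,1,1,1]

```text
t: 30.55
eef_pos: [614.2, -38.1, 35.6]
tcp_rot: [3.14, -0.006, -3.098]
ft_force: [-0.5, 0.2, -1.6]
opening: 0.292
grip_force: 30.0
```

Request:
arm_command:
  delta_pos:
    - [0,0,0]
    - [0,0,0]
    - [0,0,0]
    - [0,0,0]
    - [0,0,0]
  delta_rot:
    - [0,0,0]
    - [0,0,0]
    - [0,0,0]
    - [0,0,0]
    - [0,0,0]
  claw: [1,1,1,1,1]

```text
t: 30.97
eef_pos: [617.0, -39.6, 40.2]
tcp_rot: [-3.141, 0.001, -3.098]
ft_force: [0.4, 0.2, -0.6]
opening: 0.29
grip_force: 30.0
```

40.2 → 24.2: −0.064.

Request:
arm_command:
  delta_pos:
    - [0,0,-0.02]
    - [0,0,-0.04]
    - [0,0,-0.055]
    - [0,0,-0.063]
    - [0,0,-0.064]
  delta_rot:
    - [0,0,0]
    - [0,0,0]
    - [0,0,0]
    - [0,0,0]
    - [0,0,0]
  claw: [1,1,1,1,1]

```text
t: 31.38
eef_pos: [616.4, -39.6, 23.6]
tcp_rot: [3.141, -0.001, -3.099]
ft_force: [-3.5, 0.7, 9.1]
opening: 0.292
grip_force: 30.0
```

Request:
arm_command:
  delta_pos:
    - [0,0,0]
    - [0,0,0]
    - [0,0,0]
    - [0,0,0]
    - [0,0,0]
  delta_rot:
    - [0,0,0]
    - [0,0,0]
    - [0,0,0]
    - [0,0,0]
    - [0,0,0]
  claw: [1,0.7,0.6,0.5,0.5]

```text
t: 31.8
eef_pos: [616.7, -39.7, 23.3]
tcp_rot: [3.141, -0.0, -3.099]
ft_force: [-0.2, -1.2, -0.1]
opening: 0.448
grip_force: 0.0
```

Request:
arm_command:
  delta_pos:
    - [0,0,0.05]
    - [0,0,0.14]
    - [0,0,0.28]
    - [-0.06,0.08,0.44]
    - [-0.12,0.2,0.58]
  delta_rot:
    - [0,0,0]
    - [0,0,0]
    - [0,0,0]
    - [0,0,0]
    - [0,0,0]
  claw: [0.5,0.5,0.5,0.5,0.5]

```text
t: 32.22
eef_pos: [590.5, 2.2, 162.0]
tcp_rot: [-3.141, 0.001, -3.101]
ft_force: [0.3, 0.6, 0.3]
opening: 0.495
grip_force: 0.0
```

Request:
arm_command:
  delta_pos:
    - [-0.04,0.15,0.05]
    - [-0.08,0.3,0.12]
    - [-0.1,0.44,0.16]
    - [-0.1,0.5,0.16]
    - [-0.1,0.5,0.16]
  delta_rot:
    - [0,0,0]
    - [0,0,0]
    - [0,0,0]
    - [0,0,0]
    - [0,0,0]
  claw: [0.5,0.5,0.5,0.5,0.5]

```text
t: 32.63
eef_pos: [565.1, 131.1, 201.3]
tcp_rot: [3.141, 0.003, -3.095]
ft_force: [0.1, 0.1, 0.1]
opening: 0.499
grip_force: 0.0
```

```bash
python3 look.py w9
```

```text
32.6333 [565.1 131.1 201.3] [ 3.1409e+00  2.6000e-03 -3.0951e+00]
red [(620.1, 15.6, 2.5, 42.7, 27.1, [200.0, 274.0])]
orange [(622.5, -35.8, 2.7, 42.7, 42.5, [144.0, 278.0])]
yellow [(574.9, 248.6, 15.7, 38.3, 26.2, [442.0, 241.0])]
brown [(613.7, 74.1, 2.7, 37.3, 27.0, [258.0, 268.0])]
white [(616.8, 104.9, 1.9, 53.4, 18.5, [293.0, 283.0]), (596.0, 53.6, 2.7, 51.3, 33.8, [236.0, 250.0]), (597.4, 1.2, 2.7, 49.2, 31.2, [179.0, 249.0]), (600.5, -63.6, -0.4, 52.1, 49.6, [108.0, 251.0])]
```

Request:
arm_command:
  delta_pos:
    - [0.02,0.1,-0.05]
    - [0.04,0.2,-0.13]
    - [0.053,0.3,-0.22]
    - [0.053,0.4,-0.31]
    - [0.053,0.453,-0.372]
  delta_rot:
    - [0,0,0.04]
    - [0,0,0.08]
    - [0,0,0.12]
    - [0,0,0.1455]
    - [0,0,0.1455]
  claw: [0.5,0.5,0.5,0.5,0.5]

```text
t: 33.1
eef_pos: [578.5, 241.8, 104.3]
tcp_rot: [3.141, -0.002, -2.868]
ft_force: [0.5, 0.4, 0.4]
opening: 0.501
grip_force: 0.0
```

Request:
arm_command:
  delta_pos:
    - [0,0,-0.04]
    - [0,0,-0.14]
    - [0,0,-0.24]
    - [0,0,-0.31]
    - [0,0,-0.335]
  delta_rot:
    - [0,0,0]
    - [0,0,0]
    - [0,0,0]
    - [0,0,0]
    - [0,0,0]
  claw: [0.5,0.5,0.5,0.5,0.5]

```text
t: 33.52
eef_pos: [578.4, 239.4, 20.8]
tcp_rot: [3.142, -0.003, -2.872]
ft_force: [-0.2, -1.0, -0.1]
opening: 0.5
grip_force: 0.0
```

Request:
arm_command:
  delta_pos:
    - [0,0,0]
    - [0,0,0]
    - [0,0,0]
    - [0,0,0]
    - [0,0,0]
  delta_rot:
    - [0,0,0]
    - [0,0,0]
    - [0,0,0]
    - [0,0,0]
    - [0,0,0]
  claw: [0.5,0.5,0.5,0.5,0.5]

```text
t: 33.93
eef_pos: [579.1, 241.2, 23.6]
tcp_rot: [3.142, 0.001, -2.87]
ft_force: [0.3, 0.2, -0.2]
opening: 0.501
grip_force: 0.0
```

Request:
arm_command:
  delta_pos:
    - [-0.017,0.03,0]
    - [-0.017,0.03,-0.02]
    - [-0.017,0.03,-0.028]
    - [-0.017,0.03,-0.028]
    - [-0.017,0.03,-0.028]
  delta_rot:
    - [0,0,0]
    - [0,0,0]
    - [0,0,0]
    - [0,0,0]
    - [0,0,0]
  claw: [0.5,0.5,0.5,0.5,0.5]

```text
t: 34.35
eef_pos: [574.3, 248.8, 15.4]
tcp_rot: [3.142, -0.001, -2.87]
ft_force: [-0.5, 0.4, 0.7]
opening: 0.5
grip_force: 0.0
```

Request:
arm_command:
  delta_pos:
    - [0,0,0]
    - [0,0,0]
    - [0,0,0]
    - [0,0,0]
    - [0,0,0]
  delta_rot:
    - [0,0,0]
    - [0,0,0]
    - [0,0,0]
    - [0,0,0]
    - [0,0,0]
  claw: [0.6,0.7,1,1,1]

```text
t: 34.77
eef_pos: [574.5, 248.7, 15.7]
tcp_rot: [3.142, 0.0, -2.87]
ft_force: [-0.6, -0.8, 0.5]
opening: 0.293
grip_force: 30.0
```

Request:
arm_command:
  delta_pos:
    - [0,0,0.06]
    - [0,0,0.16]
    - [0,0,0.27]
    - [0,0,0.35]
    - [0,0,0.375]
  delta_rot:
    - [0,0,0]
    - [0,0,0]
    - [0,0,0]
    - [0,0,0]
    - [0,0,0]
  claw: [1,1,1,1,1]

```text
t: 35.18
eef_pos: [575.5, 249.1, 112.5]
tcp_rot: [3.141, 0.004, -2.87]
ft_force: [-0.2, 0.4, -0.7]
opening: 0.295
grip_force: 30.0
```

Request:
arm_command:
  delta_pos:
    - [0.02,-0.13,0]
    - [0.04,-0.27,0]
    - [0.06,-0.41,0]
    - [0.08,-0.55,0]
    - [0.0885,-0.693,0]
  delta_rot:
    - [0,0,-0.04]
    - [0,0,-0.08]
    - [0,0,-0.12]
    - [0,0,-0.1455]
    - [0,0,-0.1455]
  claw: [1,1,1,1,1]

```text
t: 35.6
eef_pos: [596.5, 74.0, 108.5]
tcp_rot: [3.141, -0.001, -3.101]
ft_force: [-0.1, 0.2, 0.1]
opening: 0.289
grip_force: 30.0
```

Request:
arm_command:
  delta_pos:
    - [0.02,-0.15,0]
    - [0.04,-0.3,0]
    - [0.06,-0.45,0]
    - [0.08,-0.6,0]
    - [0.0885,-0.693,0]
  delta_rot:
    - [0,0,0]
    - [0,0,0]
    - [0,0,0]
    - [0,0,0]
    - [0,0,0]
  claw: [1,1,1,1,1]

```text
t: 36.02
eef_pos: [618.7, -101.1, 108.4]
tcp_rot: [-3.142, -0.001, -3.1]
ft_force: [-0.7, -1.1, -1.4]
opening: 0.293
grip_force: 30.0
```

Request:
arm_command:
  delta_pos:
    - [0,0,-0.04]
    - [0,0,-0.12]
    - [0,0,-0.2]
    - [0,0,-0.27]
    - [0,0,-0.28]
  delta_rot:
    - [0,0,0]
    - [0,0,0]
    - [0,0,0]
    - [0,0,0]
    - [0,0,0]
  claw: [1,1,1,1,1]

```text
t: 36.43
eef_pos: [616.8, -96.6, 35.6]
tcp_rot: [3.14, -0.005, -3.098]
ft_force: [-0.7, 0.6, -2.4]
opening: 0.295
grip_force: 30.0
```

Request:
arm_command:
  delta_pos:
    - [0,0,0]
    - [0,0,0]
    - [0,0,0]
    - [0,0,0]
    - [0,0,0]
  delta_rot:
    - [0,0,0]
    - [0,0,0]
    - [0,0,0]
    - [0,0,0]
    - [0,0,0]
  claw: [1,1,1,1,1]

```text
t: 36.85
eef_pos: [619.1, -97.7, 40.3]
tcp_rot: [-3.141, 0.001, -3.098]
ft_force: [0.1, -0.1, -1.1]
opening: 0.293
grip_force: 30.0
```

Request:
arm_command:
  delta_pos:
    - [0,0,-0.02]
    - [0,0,-0.04]
    - [0,0,-0.055]
    - [0,0,-0.063]
    - [0,0,-0.064]
  delta_rot:
    - [0,0,0]
    - [0,0,0]
    - [0,0,0]
    - [0,0,0]
    - [0,0,0]
  claw: [1,1,1,1,1]

```text
t: 37.27
eef_pos: [618.6, -97.7, 23.7]
tcp_rot: [3.141, -0.0, -3.098]
ft_force: [-3.2, 0.8, 9.6]
opening: 0.294
grip_force: 30.7
```

Request:
arm_command:
  delta_pos:
    - [0,0,0]
    - [0,0,0]
    - [0,0,0]
    - [0,0,0]
    - [0,0,0]
  delta_rot:
    - [0,0,0]
    - [0,0,0]
    - [0,0,0]
    - [0,0,0]
    - [0,0,0]
  claw: [1,0.7,0.6,0.5,0.5]

```text
t: 37.68
eef_pos: [618.7, -97.7, 23.2]
tcp_rot: [3.141, -0.0, -3.099]
ft_force: [0.0, -0.7, -0.2]
opening: 0.45
grip_force: 0.0
```

Request:
arm_command:
  delta_pos:
    - [0,0,0.05]
    - [0,0,0.14]
    - [0,0,0.28]
    - [0,0.02,0.44]
    - [0,0.1,0.6]
  delta_rot:
    - [0,0,0]
    - [0,0,0]
    - [0,0,0]
    - [0,0,0]
    - [0,0,0]
  claw: [0.5,0.5,0.5,0.5,0.5]

```text
t: 38.1
eef_pos: [618.5, -75.5, 173.3]
tcp_rot: [-3.141, 0.0, -3.1]
ft_force: [0.1, -0.0, -0.3]
opening: 0.499
grip_force: 0.0
```

Request:
arm_command:
  delta_pos:
    - [0,0.05,0.1]
    - [0,0.12,0.22]
    - [0,0.2,0.35]
    - [0,0.25,0.44]
    - [0,0.25,0.48]
  delta_rot:
    - [0,0,0]
    - [0,0,0]
    - [0,0,0]
    - [0,0,0]
    - [0,0,0]
  claw: [0.5,0.5,0.5,0.5,0.5]

```text
t: 38.52
eef_pos: [619.0, -9.6, 295.3]
tcp_rot: [-3.141, 0.005, -3.097]
ft_force: [-0.3, -0.4, -0.1]
opening: 0.501
grip_force: 0.0
```

Request:
arm_command:
  delta_pos:
    - [0,0,0]
    - [0,0,0]
    - [0,0,0]
    - [0,0,0]
    - [0,0,0]
  delta_rot:
    - [0,0,0]
    - [0,0,0]
    - [0,0,0]
    - [0,0,0]
    - [0,0,0]
  claw: [0.5,0.5,0.5,0.5,0.5]

```text
t: 38.93
eef_pos: [618.5, -12.2, 289.3]
tcp_rot: [3.141, -0.002, -3.099]
ft_force: [-0.8, 0.1, -0.1]
opening: 0.497
grip_force: 0.0
```

```bash
sed -i 's/,c).items/,c,z=float(sys.argv[2]) if len(sys.argv)>2 else 42).items/' look.py; python3 look.py w10 50
```

```text
38.9333 [618.5 -12.2 289.3] [ 3.1412e+00 -2.2000e-03 -3.0993e+00]
red [(615.2, 17.6, 2.4, 36.3, 27.1, [346.0, 210.0])]
orange [(616.5, -40.2, 1.9, 36.4, 25.8, [296.0, 209.0])]
yellow [(619.5, -97.7, 2.4, 37.5, 26.9, [246.0, 209.0])]
brown [(611.0, 74.9, 2.4, 37.4, 26.7, [395.0, 208.0])]
white [(646.2, 43.6, -87.6, 24.1, 13.4, [366.0, 237.0]), (648.4, -9.6, -87.6, 23.7, 13.4, [321.0, 237.0]), (650.7, -62.8, -87.6, 24.0, 13.4, [276.0, 236.0]), (652.8, -113.6, -87.6, 17.2, 13.4, [234.0, 238.0]), (625.2, 93.4, 2.2, 53.7, 19.2, [412.0, 224.0]), (609.5, -13.1, 2.4, 40.6, 21.8, [321.0, 202.0]), (611.3, -67.2, 0.9, 41.8, 21.7, [274.0, 202.0]), (601.9, 40.4, 0.1, 53.9, 32.9, [367.0, 195.0]), (558.1, -250.7, 2.4, 35.4, 24.9, [107.0, 148.0]), (486.3, -53.5, 1.4, 27.9, 16.0, [286.0, 86.0]), (495.8, -251.0, 2.4, 35.6, 24.8, [101.0, 88.0])]
```

View pics/w10.png

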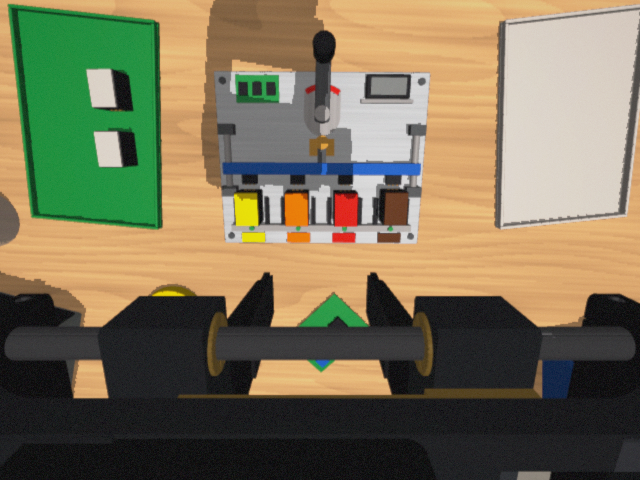

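All four modules stand in their own nests, and both white-lidded ones are in the green tray. The handle is at (323,45). I'll return to it.

Request:
arm_command:
  delta_pos:
    - [-0.13,0,-0.05]
    - [-0.27,0,-0.13]
    - [-0.41,-0.01,-0.22]
    - [-0.55,-0.015,-0.33]
    - [-0.665,-0.015,-0.45]
  delta_rot:
    - [0,0,0]
    - [0,0,0]
    - [0,0,0]
    - [0,0,0]
    - [0,0,0]
  claw: [0.4,0.4,0.4,0.4,0.4]

```text
t: 39.4
eef_pos: [452.4, -15.5, 179.7]
tcp_rot: [-3.141, 0.001, -3.099]
ft_force: [2.1, -0.0, -0.6]
opening: 0.597
grip_force: 0.0
```

Request:
arm_command:
  delta_pos:
    - [0,0,-0.05]
    - [0,0,-0.1]
    - [0,0,-0.15]
    - [0,0,-0.17]
    - [0,0,-0.17]
  delta_rot:
    - [0,0,0]
    - [0,0,0]
    - [0,0,0]
    - [0,0,0]
    - [0,0,0]
  claw: [0.4,0.4,0.4,0.4,0.4]

```text
t: 39.82
eef_pos: [453.9, -15.4, 136.7]
tcp_rot: [3.141, -0.002, -3.099]
ft_force: [-0.6, 0.1, -0.3]
opening: 0.599
grip_force: 0.0
```

Request:
arm_command:
  delta_pos:
    - [0,0,0]
    - [0,0,0]
    - [0,0,0]
    - [0,0,0]
    - [0,0,0]
  delta_rot:
    - [0,0,0]
    - [0,0,0]
    - [0,0,0]
    - [0,0,0]
    - [0,0,0]
  claw: [0.4,0.4,0.4,0.4,0.4]

```text
t: 40.23
eef_pos: [454.5, -15.3, 138.0]
tcp_rot: [-3.142, 0.001, -3.098]
ft_force: [0.5, 0.7, 0.0]
opening: 0.6
grip_force: 0.0
```

```bash
python3 - <<'E'
from h import *
d=None
s=state();c=calibration("wrist");im=read_camera("wrist");print(s["eef_pos"])
cv2.imwrite("pics/w11.png",im[:,:,::-1]); print(proj("wrist",[452.4,-15.9,98],c))
E
```

```text
[454.52902524 -15.31830613 138.01133013]
[319.76944255 263.87772775]
```

View pics/w11.png

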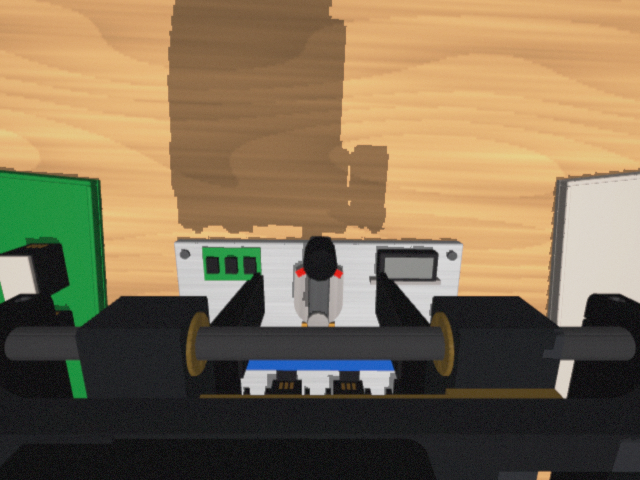

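The handle top at (320,264) matches the prediction, so I'll descend and grip.

Request:
arm_command:
  delta_pos:
    - [-0.009,0,-0.08]
    - [-0.009,0,-0.17]
    - [-0.009,0,-0.24]
    - [-0.009,0,-0.275]
    - [-0.009,0,-0.284]
  delta_rot:
    - [0,0,0]
    - [0,0,0]
    - [0,0,0]
    - [0,0,0]
    - [0,0,0]
  claw: [0.5,0.5,0.5,0.5,0.5]

```text
t: 40.7
eef_pos: [451.7, -15.2, 65.6]
tcp_rot: [3.141, -0.002, -3.099]
ft_force: [0.3, -1.0, -0.0]
opening: 0.498
grip_force: 0.0
```

Request:
arm_command:
  delta_pos:
    - [0,0,0]
    - [0,0,0]
    - [0,0,0]
    - [0,0,0]
    - [0,0,0]
  delta_rot:
    - [0,0,0]
    - [0,0,0]
    - [0,0,0]
    - [0,0,0]
    - [0,0,0]
  claw: [0.5,0.8,1,1,1]

```text
t: 41.12
eef_pos: [452.4, -15.4, 67.2]
tcp_rot: [-3.141, 0.001, -3.099]
ft_force: [0.2, 0.8, -0.9]
opening: 0.275
grip_force: 0.0
```

```bash
python3 - <<'E'
from h import *
s=state(); x,y=s["eef_pos"][:2]; sx,sy=510.4,-14.5
t0=np.arctan2(y-sy,x-sx); print(s["eef_pos"],t0,np.hypot(x-sx,y-sy),s["grip_force"],s["opening"])
t0=t0%(2*np.pi); t1=2*np.pi+0.04; R=58
P=[R*np.array([np.cos(t),np.sin(t)]) for t in np.linspace(t0,t1,16)]
for k in range(3): print([((P[5*k+i]-P[5*k])/250).round(3).tolist() for i in range(1,6)])
E
```

```text
[452.4107517  -15.3687641   67.24712746] -3.126612305699022 57.99575561543052 0.0 0.2751992146149985
[[0.006, -0.049], [0.022, -0.095], [0.047, -0.137], [0.081, -0.172], [0.121, -0.2]]
[[0.045, -0.019], [0.093, -0.028], [0.142, -0.026], [0.19, -0.015], [0.234, 0.006]]
[[0.039, 0.03], [0.07, 0.067], [0.093, 0.111], [0.106, 0.158], [0.11, 0.206]]
```

Request:
arm_command:
  delta_pos:
    - [0,0,0]
    - [0,0,0]
    - [0,0,0]
    - [0,0,0]
    - [0,0,0]
  delta_rot:
    - [0,0,0]
    - [0,0,0]
    - [0,0,0]
    - [0,0,0]
    - [0,0,0]
  claw: [1,1,1,1,1]

```text
t: 41.53
eef_pos: [452.3, -15.3, 67.0]
tcp_rot: [-3.142, 0.001, -3.099]
ft_force: [-1.1, 0.2, 6.9]
opening: 0.225
grip_force: 30.0
```

Request:
arm_command:
  delta_pos:
    - [0.006,-0.049,0]
    - [0.022,-0.095,0]
    - [0.047,-0.137,0]
    - [0.081,-0.172,0]
    - [0.121,-0.2,0]
  delta_rot:
    - [0,0,0]
    - [0,0,0]
    - [0,0,0]
    - [0,0,0]
    - [0,0,0]
  claw: [1,1,1,1,1]

```text
t: 41.95
eef_pos: [483.1, -66.0, 66.9]
tcp_rot: [3.141, 0.0, -3.099]
ft_force: [2.9, 8.7, 2.4]
opening: 0.228
grip_force: 30.0
```

Request:
arm_command:
  delta_pos:
    - [0.045,-0.019,0]
    - [0.093,-0.028,0]
    - [0.142,-0.026,0]
    - [0.19,-0.015,0]
    - [0.234,0.006,0]
  delta_rot:
    - [0,0,0]
    - [0,0,0]
    - [0,0,0]
    - [0,0,0]
    - [0,0,0]
  claw: [1,1,1,1,1]

```text
t: 42.37
eef_pos: [541.0, -64.1, 66.8]
tcp_rot: [3.141, -0.002, -3.099]
ft_force: [-8.5, 2.3, 8.7]
opening: 0.23
grip_force: 30.0
```

Request:
arm_command:
  delta_pos:
    - [0.039,0.03,0]
    - [0.07,0.067,0]
    - [0.093,0.111,0]
    - [0.106,0.158,0]
    - [0.11,0.206,0]
  delta_rot:
    - [0,0,0]
    - [0,0,0]
    - [0,0,0]
    - [0,0,0]
    - [0,0,0]
  claw: [1,1,1,1,1]

```text
t: 42.78
eef_pos: [568.8, -12.6, 66.9]
tcp_rot: [-3.141, -0.001, -3.099]
ft_force: [-5.8, -5.0, 7.6]
opening: 0.227
grip_force: 30.0
```

Request:
arm_command:
  delta_pos:
    - [0,0,0]
    - [0,0,0]
    - [0,0,0]
    - [0,0,0]
    - [0,0,0]
  delta_rot:
    - [0,0,0]
    - [0,0,0]
    - [0,0,0]
    - [0,0,0]
    - [0,0,0]
  claw: [1,1,1,1,1]

```text
t: 43.2
eef_pos: [568.6, -12.5, 66.9]
tcp_rot: [3.142, -0.0, -3.099]
ft_force: [-2.2, 0.2, 7.7]
opening: 0.224
grip_force: 30.0
```

Request:
arm_command:
  delta_pos:
    - [0,0,0]
    - [0,0,0]
    - [0,0,0]
    - [0,0,0]
    - [0,0,0]
  delta_rot:
    - [0,0,0]
    - [0,0,0]
    - [0,0,0]
    - [0,0,0]
    - [0,0,0]
  claw: [0.9,0.7,0.5,0.5,0.5]

```text
t: 43.62
eef_pos: [568.4, -12.4, 66.4]
tcp_rot: [3.141, -0.0, -3.099]
ft_force: [0.1, 0.6, -0.6]
opening: 0.451
grip_force: 0.0
```

Request:
arm_command:
  delta_pos:
    - [0,0,0.05]
    - [0,0,0.15]
    - [0,0,0.3]
    - [0,0,0.46]
    - [0,0,0.62]
  delta_rot:
    - [0,0,0]
    - [0,0,0]
    - [0,0,0]
    - [0,0,0]
    - [0,0,0]
  claw: [0.5,0.5,0.5,0.5,0.5]

```text
t: 44.03
eef_pos: [567.9, -12.3, 223.1]
tcp_rot: [3.141, -0.001, -3.099]
ft_force: [0.1, -1.0, -0.4]
opening: 0.501
grip_force: 0.0
```

Request:
arm_command:
  delta_pos:
    - [0.03,0,0.1]
    - [0.06,0,0.2]
    - [0.08,0,0.3]
    - [0.08,0,0.32]
    - [0.08,0,0.32]
  delta_rot:
    - [0,0,0]
    - [0,0,0]
    - [0,0,0]
    - [0,0,0]
    - [0,0,0]
  claw: [0.5,0.5,0.5,0.5,0.5]

```text
t: 44.45
eef_pos: [588.8, -12.4, 302.9]
tcp_rot: [-3.141, 0.003, -3.098]
ft_force: [0.4, 0.6, -0.1]
opening: 0.5
grip_force: 0.0
```

```bash
python3 look.py w12 50; python3 -c "
import cv2;im=cv2.imread('pics/w12.png');cv2.imwrite('pics/w12c.png',cv2.resize(im[60:300,0:640],(800,300)))"
```

```text
44.45 [588.8 -12.4 302.9] [-3.1412e+00  2.6000e-03 -3.0985e+00]
red [(619.3, 18.0, 2.5, 37.7, 26.8, [343.0, 233.0])]
orange [(621.8, -40.5, 1.9, 37.9, 24.6, [296.0, 233.0])]
yellow [(630.1, -94.7, 5.2, 53.3, 32.7, [251.0, 239.0])]
brown [(616.2, 75.1, 2.5, 36.4, 26.4, [391.0, 233.0])]
white [(644.8, 43.9, -87.5, 23.8, 13.0, [363.0, 255.0]), (647.1, -10.0, -87.5, 24.8, 13.0, [320.0, 255.0]), (623.1, 93.9, 2.2, 52.1, 19.0, [407.0, 243.0]), (606.5, 39.3, 4.7, 41.1, 24.0, [363.0, 222.0]), (608.2, -14.6, 2.5, 39.6, 25.2, [319.0, 221.0]), (610.6, -67.9, 2.5, 39.6, 24.1, [275.0, 221.0]), (558.2, -250.9, 2.5, 35.6, 24.9, [117.0, 173.0]), (494.8, -251.1, 2.6, 36.0, 24.9, [111.0, 116.0])]
```

View pics/w12c.png

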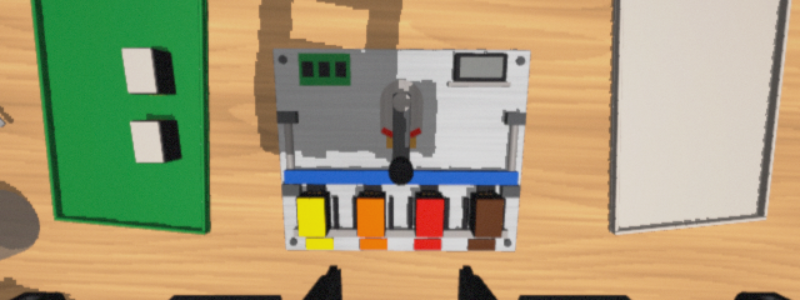

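The crank points at the nests with the roller mid-way on the red dwell. All four modules have been pushed forward onto their nest points, about 5 mm, and the gripper is clear. Handing in.

```bash
python3 -c "
from cell import *
print(job_done())"
```

```text
the job is handed in; nothing more can be done
None
```

The job is handed in: both finished modules stand in the green tray, brown, red, orange and yellow went into their own nests in that order, and the crank was left and released on the red full-lift dwell with all four modules pushed up to the back stop.

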